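# Sort adapter sleeves on a gauge pin and store the ones that fit

## Task

Lift the cover off the storage case and lay it on the bench, then sort all the square sleeves by sliding each along the horizontal gauge pin: one that slides fully home against the pin's shoulder goes in the case, one that stops partway goes in the open steel tray, all laid on their sides on the floor of the box. When all are sorted, seat the cover flat on the case again, on its two pins.

Things in the scene. Friction and masses are not known exactly. Their poses are not given: they have to be found in the camera images.
- case: grey open case fixed to the bench, 170 (own x) x 104 (own y) mm, 44 mm high, floor 5 mm up; inside 140 x 94 mm, room for two sleeves end to end along own x. On each end wall stands a steel pin, 7 mm diameter, 11 mm high, tapered tip, at own x = +77.5 and -77.5 mm. Origin on the bench under its centre. Case and tray may swap places
- cover: loose aluminium plate 170 x 104 x 5 mm, 0.22 kg, two 11 mm holes at own x = +77.5 and -77.5 mm that drop over the case's pins. On top a black bar handle along own x, 84 mm long, 12 x 12 mm, its middle 41 mm above the underside, on 10 mm posts at own x = +35 and -35 mm, 30 mm clear under it. Origin: centre of the underside. Starts seated, origin 44 mm up
- tray: open steel tray fixed to the bench, 170 (own x) x 104 (own y) mm, 26 mm high, walls and floor 4 mm; room for two sleeves end to end along own x. Origin on the bench under its centre. The right-hand one of tray and case stands just before a tall monitor
- pin_root (a point): on the gauge pin's axis at its shoulder (36 mm disc), 100 mm up. Fixed grey stand: foot from own x -10 to +80 mm, 80 mm wide; upright 44 mm wide, 118 mm high, behind the shoulder. The horizontal steel pin, 18 mm diameter, points along own -x, toward the robot. A sleeve slides on along own +x; home when its end meets the shoulder, its middle at own x = -30 mm
- pin_tip (a point): free end of the gauge pin, 62 mm from the shoulder; the last 10 mm taper to 11 mm diameter. Axes as pin_root. To the left of the gauge stand (about 160 mm) and beyond the sleeves, about 650 mm ahead of the robot, the bench stays free: the cover can be laid there, its long side across (along world y)
- sleeve_0: one of up to four look-alike white plastic sleeves: square bar 60 mm long, 34 x 34 mm across, 60 g, with a round 22 mm bore right through. Some are blocked inside by a moulding web 20 mm from either end, so the pin enters only about 20 mm; the others take it right through. Origin at the bar's middle, own x along the bore; starts lying on the bench, origin 17 mm up. May be absent
- sleeve_1: one of up to four look-alike white plastic sleeves: square bar 60 mm long, 34 x 34 mm across, 60 g, with a round 22 mm bore right through. Some are blocked inside by a moulding web 20 mm from either end, so the pin enters only about 20 mm; the others take it right through. Origin at the bar's middle, own x along the bore; starts lying on the bench, origin 17 mm up. May be absent
- sleeve_2: one of up to four look-alike white plastic sleeves: square bar 60 mm long, 34 x 34 mm across, 60 g, with a round 22 mm bore right through. Some are blocked inside by a moulding web 20 mm from either end, so the pin enters only about 20 mm; the others take it right through. Origin at the bar's middle, own x along the bore; starts lying on the bench, origin 17 mm up. May be absent
- sleeve_3: one of up to four look-alike white plastic sleeves: square bar 60 mm long, 34 x 34 mm across, 60 g, with a round 22 mm bore right through. Some are blocked inside by a moulding web 20 mm from either end, so the pin enters only about 20 mm; the others take it right through. Origin at the bar's middle, own x along the bore; starts lying on the bench, origin 17 mm up. May be absent
Not all that is in view belongs to the job. What is shaped like the sleeve_2 but yellow is not meant.

How it is judged:
By the outcome, as a careful person would: the job done as asked, in the order asked, and still so for the second after the job is handed in, with the robot touching nothing.
Of sleeve_0, sleeve_1, sleeve_2, sleeve_3 only 3 to 4 are there at a start; the rules pass over those that are not, and their reading is None.
At some moment in a run one of sleeve_0, sleeve_1, sleeve_2, sleeve_3 may be knocked a few centimetres aside while the robot is not near it.
It also fails if it takes over 210 s, if anything falls off the work surface, if the arm or the gripper's body presses on something with over 40 N, if the wrist force passes 120 N, or if a joint passes its speed limit or range.

## Robot

A 7-joint arm with a two-finger parallel gripper is mounted at the origin on a cart in front of the work surface, level with it; the furniture and walls round the work are solid. World frame = base frame: x ahead of the robot, y to its left, z up, the work surface at z = 0. Lengths are in m, angles in rad, forces in N, time in s.
With the tool pointing down it reaches from about 0.4 to 0.85 m from the base axis. Payload 4.5 kg.
Tool frame: the origin (TCP) lies midway between the tips of the shut fingers; the grasp point (between the pads) lies 19 mm behind it; z points along the fingers, y is the direction in which the jaws open and shut (so a half turn about z gives the same grasp; the last joint's range is limited). The gripper opens to 88 mm and grips with 3 to 60 N. Pads are 18 mm wide; open, the fingers measure 123 mm over their backs; the gripper's body (75 mm by 187 mm) begins 45 mm behind the grasp point.
Start: joints at [-1.177, 0.689, -0.195, 1.565, 0.157, 0.902, -0.215], TCP at [0.22, 0.585, 0.239] pointing down, gripper open.
Joint ranges: [-3.01, 3.01], [-0.46, 2.08], [-1.47, 1.51], [0.13, 2.56], [-1, 4.14], [0.04, 2.09], [-2.66, 2.66]. Speed limits (rad/s): [2.57, 2.57, 3.14, 3.14, 3.14, 3.14, 3.14].

## Interface

Orientations are given as a unit quaternion [x, y, z, w].
In Python, from plant import r gives the robot as it stands.
- The arm moves only by the tool play_rows, never from a script. Its argument "targets" is a list of rows, each a list of 6 numbers: the shift along the tool's x, y, z in m, then the turn, a rotation vector about the tool's x, y, z in rad. In form: [[tx, ty, tz, rx, ry, rz], ...]. A call has 1 to 5 rows; each row shifts and turns the pose as measured when the row begins, along the tool's axes as they then stand; what a row does not reach is not made up. A row lasts 1/12 s, in which the tool goes at most 41.7 mm and 7.16 degrees, less where a joint would pass 70% of its speed; a pose out of reach is approached as far as the arm can. A call is refused whole if a number of a shift passes 0.0417 or a number of a turn 0.125, either way. A call with a gripper value outside its range is refused whole. "hand" is the opening, from 0 (shut) to 1 (fully open), set as the call begins (left out, the last holds). The fingers move at their own pace and stop on an object; "squeeze" is the grip in N (left out, the last holds). Time passes only in rows, so rows that do not move let the fingers close. It gives the time, the measured TCP pose, the force and the opening at its end, in the units of the state.
- r.get_state(): the state, without advancing time (a new reading comes with each control period).
- r.snapshot(name): name is "scene" or "top" or "wrist"; returns the picture (400x640x3 uint8, blue, green, red); there is no depth.
- r.get_calibration(name): a dict with "intrinsics" (3x3 intrinsics, pixels), "R" (3x3) and "t" (3): a world point X has camera coordinates R X + t; the wrist camera has in their place "hand_eye" (4x4, takes a point from camera to tool coordinates, whose origin is the TCP and whose axes are the flange's). Camera axes: x right, y down, z forward; pixel columns grow to the right and rows downward; lengths in m; the calibration is good to about 2 mm. A picture is of the moment at which its call begins: read the wrist's pose just before it. get_calibration takes no time and is no camera call.
- r.finish_job(): hands the job in, once; it reports no verdict.
Trained networks look in the newest picture that a camera, given by its name, has taken for a name from the list of things; names that differ only in an ending like _2 or _b are one class to them, and where a whole thing is asked for, a point or a joint stands for the part that bears it (a point fixed in the world has none). Each returns a list of dicts, best first, with "confidence" (0 to 1); they miss things now and then, are a little off and sometimes report something else, mostly with a low value. They report only what shows in the picture. A call takes as long as a camera call. They do not tell look-alikes from the thing itself.
- r.search_frame(query, camera): "bbox" ([left, top, right, bottom] in pixels, round what is visible of it).
- r.tip_of(query, camera): "uv" ([column, row] in pixels: a listed point, or the origin of a listed thing).
The state is a dict: "clock": time; "q": joint angles; "qd": joint speeds; "joint_torque": joint torques, N m; "tool_pos": TCP position; "eef_rot": TCP orientation; "contact_force": force on the tool from outside, world axes, zero at the start; "moment": the same for the moment, N m; "opening": opening from 0.0 (shut) to 1.0 (fully open).
Only numpy, scipy, OpenCV 4.12 (cv2) and the standard library are available. Lean on these libraries where they do the work, as an engineer would, in place of code of your own. Each camera call takes 0.05 s, during which the arm holds its last target. There are 200 camera calls.

## Working session

There is one attempt and no reset: what is moved stays moved. The work goes in short steps, Python scripts to look and compute and a tool call to move; the robot and the scene stay as the last step left them, time stands still between calls to the robot, and variables do not carry over. Pictures are saved under pics/ and viewed, on a budget of 14 in all, crops included, one or two more only if the job needs it, and the job is handed in when it is done.

Besides the shell and the picture viewer there is one more tool, called as name([rows], argument=value, ...), one row to a line, values as JSON. play_rows: Moves the arm, as the interface text tells. Its arguments: {"type":"object","properties":{"targets":{"type":"array","items":{"type":"array","items":{"type":"number"}}},"hand":{"type":"number"},"squeeze":{"type":"number"}},"required":["targets"]}

```bash
ls; mkdir -p pics; python3 - <<'E'
from plant import r
import cv2,numpy as np
s=r.get_state();print({k:np.round(v,3).tolist() for k,v in s.items()})
for c in ["scene","top"]:
    cv2.imwrite(f"pics/{c}0.png",r.snapshot(c))
    for q in ["case","cover","tray","sleeve_0","pin_root","pin_tip"]:
        d=r.tip_of(q,c); print(c,q,[(np.round(x["uv"]).tolist(),round(x["confidence"],2)) for x in d])
    K=r.get_calibration(c);print({k:np.round(v,3).tolist() for k,v in K.items()})
print(r.get_calibration("wrist"))
print(r.get_state()["clock"])
E
```

```text
pics
{'clock': 0.0, 'q': [-1.177, 0.69, -0.195, 1.566, 0.157, 0.902, -0.215], 'qd': [0.0, -0.0, 0.0, -0.001, 0.001, 0.001, 0.001], 'joint_torque': [-0.001, -52.756, -1.267, -15.342, -0.053, 0.007, 0.0], 'tool_pos': [0.22, 0.584, 0.238], 'eef_rot': [0.179, 0.984, -0.001, -0.0], 'contact_force': [0.919, -0.324, 0.714], 'moment': [-0.034, -0.015, 0.024], 'opening': 1.001}
scene case [([363.0, 305.0], 0.8)]
scene cover [([368.0, 296.0], 0.73)]
scene tray [([270.0, 197.0], 0.87), ([292.0, 236.0], 0.28)]
scene sleeve_0 [([250.0, 159.0], 0.81), ([292.0, 235.0], 0.8), ([324.0, 246.0], 0.79), ([329.0, 274.0], 0.64), ([299.0, 213.0], 0.56)]
scene pin_root [([269.0, 197.0], 0.17)]
scene pin_tip [([342.0, 206.0], 0.68)]
{'intrinsics': [[519.842, 0.0, 314.397], [0.0, 519.842, 199.751], [0.0, 0.0, 1.0]], 'R': [[0.766, -0.643, 0.014], [-0.477, -0.582, -0.658], [0.432, 0.497, -0.752]], 't': [-0.249, 0.465, 1.316]}
top case []
top cover [([433.0, 243.0], 0.88)]
top tray [([246.0, 234.0], 0.7)]
top sleeve_0 [([292.0, 226.0], 0.86), ([187.0, 219.0], 0.82), ([351.0, 236.0], 0.67)]
top pin_root [([338.0, 172.0], 0.75)]
top pin_tip [([336.0, 192.0], 0.57), ([249.0, 236.0], 0.27)]
{'intrinsics': [[459.653, 0.0, 314.249], [0.0, 459.653, 205.463], [0.0, 0.0, 1.0]], 'R': [[0.005, -1.0, 0.002], [-0.989, -0.006, -0.149], [0.149, -0.001, -0.989]], 't': [0.242, 0.564, 1.209]}
{'intrinsics': array([[317.65575777,   0.        , 323.38695713],
       [  0.        , 317.65575777, 197.08929462],
       [  0.        ,   0.        ,   1.        ]]), 'hand_eye': array([[-1.50440674e-03, -9.60035991e-01, -2.79872529e-01,
         7.08764040e-02],
       [ 9.99998744e-01, -1.58401040e-03,  5.82484664e-05,
         6.55696627e-04],
       [-4.99241623e-04, -2.79872090e-01,  9.60037168e-01,
        -1.44853198e-01],
       [ 0.00000000e+00,  0.00000000e+00,  0.00000000e+00,
         1.00000000e+00]])}
0.7
```

View pics/scene0.png

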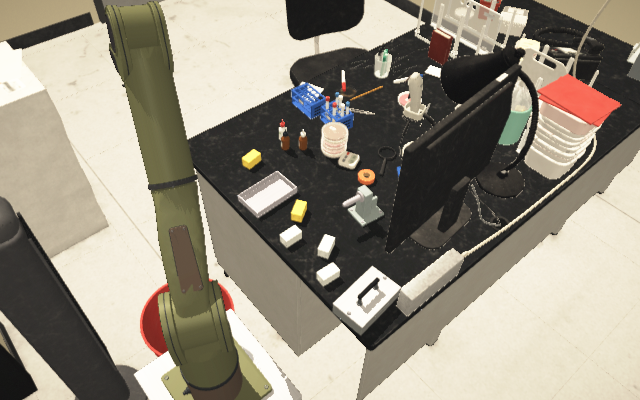

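View pics/top0.png

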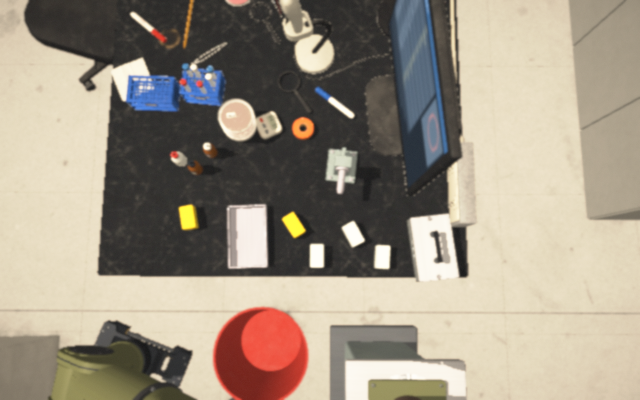

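```bash
cat > h.py <<'E'
from plant import r
import cv2,numpy as np
from scipy.spatial.transform import Rotation as Rn
def cam(c,st=None):
    k=r.get_calibration(c)
    if c!="wrist": return k["intrinsics"],k["R"],k["t"]
    st=st or r.get_state()
    Rt=Rn.from_quat(st["eef_rot"]).as_matrix(); H=k["hand_eye"]
    Rc=Rt@H[:3,:3]; p=Rt@H[:3,3]+st["tool_pos"]
    return k["intrinsics"],Rc.T,-Rc.T@p
def world(uv,z,C):
    K,R,t=C; uv=np.atleast_2d(uv).astype(float)
    d=(R.T@np.linalg.inv(K)@np.c_[uv,np.ones(len(uv))].T).T; o=-R.T@t
    return o+d*((z-o[2])/d[:,2])[:,None]
def proj(X,C):
    K,R,t=C; p=K@(R@np.asarray(X,float).T+t[:,None]) ; return (p[:2]/p[2]).T
def blobs(img,lo,C,z,amin=60,sat=60):
    hsv=cv2.cvtColor(img,cv2.COLOR_BGR2HSV)
    m=((hsv[...,2]>lo)&(hsv[...,1]<sat)).astype(np.uint8)
    out=[]
    for c in cv2.findContours(m,cv2.RETR_EXTERNAL,cv2.CHAIN_APPROX_NONE)[0]:
        if cv2.contourArea(c)<amin: continue
        w=world(c[:,0,:],z,C)[:,:2]
        b=cv2.minAreaRect((w*1000).astype(np.float32))
        out.append((np.round(c[:,0].mean(0)).tolist(),np.round(b[0],1).tolist(),np.round(b[1],1).tolist(),round(b[2],1)))
    return out
def pose(st=None):
    st=st or r.get_state()
    R=Rn.from_quat(st["eef_rot"]).as_matrix()
    print("t",round(st["clock"],2),"p",np.round(np.array(st["tool_pos"])*1000,1),"xax",np.round(R[:,0],3),"zax",np.round(R[:,2],3),"yaw",round(np.degrees(np.arctan2(R[1,0],R[0,0])),1),"F",np.round(st["contact_force"],1),"M",np.round(st["moment"],2),"op",round(st["opening"],3),"q",np.round(st["q"],2))
E
python3 - <<'E'
from h import *
C=cam("top"); img=cv2.imread("pics/top0.png")
for b in blobs(img,150,C,.034,60): 
    if 100<b[0][0]<480 and b[0][1]<290: print(b)
for n,uv,z in [("root",(338,172),.1),("tip",(336,192),.1),("cover",(433,243),.044),("tray",(246,234),0),("bar",(437,247),.091),("monlow",(408,190),.0),("monlow",(408,190),.1),("monlow",(408,190),.3),("mon right",(460,157),.3),("standfoot",(330,185),0.01),("lay",(275,178),0),("ring",(303,128),0),("bottle",(209,150),0)]: print(n,world([uv],z,C)[0].round(3))
Cs=cam("scene"); print("tip scene",world([(342,206)],.1,Cs))
# monitor lower corner from scene px
print(world([(387,248)],0,Cs),world([(387,248)],.05,Cs),world([(520,68)],.4,Cs))
E
```

```text
([382.0, 256.0], [425.5, 61.8], [43.1, 62.5], 88.9)
([316.0, 255.0], [427.2, 238.3], [61.7, 35.2], 0.3)
([353.0, 234.0], [487.0, 140.7], [64.4, 40.9], 28.2)
([247.0, 236.0], [479.4, 427.5], [172.2, 106.7], 2.7)
([179.0, 159.0], [690.7, 620.2], [36.6, 31.3], 47.5)
([340.0, 170.0], [661.8, 176.3], [126.6, 77.7], 5.2)
([254.0, 123.0], [812.0, 431.2], [123.5, 173.1], 7.4)
([341.0, 107.0], [844.6, 171.0], [88.1, 19.1], 51.3)
([211.0, 78.0], [925.6, 544.9], [39.9, 28.6], 2.2)
([194.0, 69.0], [958.7, 594.5], [55.5, 36.8], 6.6)
([314.0, 52.0], [1008.5, 247.7], [115.3, 113.5], 21.7)
([141.0, 21.0], [1105.0, 753.7], [81.3, 17.1], 49.8)
([297.0, 26.0], [1094.9, 298.3], [69.7, 84.3], 25.1)
([287.0, 4.0], [1154.2, 326.8], [38.1, 44.1], 0.4)
([333.0, 227.0], [616.0, 228.1], [1115.8, 1877.2], 0.4)
root [0.643 0.183 0.1  ]
tip [0.589 0.189 0.1  ]
cover [ 0.462 -0.074  0.044]
tray [0.487 0.435 0.   ]
bar [ 0.448 -0.072  0.091]
monlow [ 0.614 -0.02   0.   ]
monlow [0.596 0.001 0.1  ]
monlow [0.558 0.043 0.3  ]
mon right [ 0.632 -0.073  0.3  ]
standfoot [0.625 0.201 0.01 ]
lay [0.647 0.357 0.   ]
ring [0.795 0.279 0.   ]
bottle [0.728 0.547 0.   ]
tip scene [[0.5812494  0.17716393 0.1       ]]
[[0.63597474 0.0227382  0.        ]] [[0.60551787 0.00095931 0.05      ]] [[1.17126432 0.06249254 0.4       ]]
```

play_rows([
  [0,0,0,0,0,-0.12],
  [0,0,0,0,0,-0.12],
  [0,0,0,0,0,-0.12],
  [0,-0.02,0,0,0,0],
  [-0.013,-0.038,0,0,0,0],
], hand=1)

```text
clock: 1.12
tool_pos: [0.229, 0.5342, 0.2388]
eef_rot: [-0.013, 1.0, 0.005, -0.002]
contact_force: [0.5, 0.1, 0.5]
opening: 0.999
```

play_rows([
  [-0.013,-0.038,0,0,0,0],
  [-0.013,-0.038,0,0,0,0],
  [-0.013,-0.038,0,0,0,0],
  [-0.013,-0.038,0,0,0,0],
  [-0.013,-0.038,0,0,0,0],
])

```text
clock: 1.53
tool_pos: [0.2996, 0.341, 0.2367]
eef_rot: [-0.017, 1.0, 0.007, -0.001]
contact_force: [1.5, -0.6, 0.4]
opening: 1.0
```

play_rows([
  [-0.013,-0.038,0,0,0,0],
  [-0.013,-0.038,0,0,0,0],
  [-0.013,-0.038,0,0,0,0],
  [-0.013,-0.038,0,0,0,0],
  [-0.013,-0.038,0,0,0,0],
])

```text
clock: 1.95
tool_pos: [0.3732, 0.146, 0.2352]
eef_rot: [-0.018, 1.0, 0.008, 0.001]
contact_force: [1.3, 0.3, 0.4]
opening: 0.999
```

play_rows([
  [-0.013,-0.038,0,0,0,0],
  [-0.013,-0.038,0,0,0,0],
  [-0.013,-0.038,0,0,0,0],
  [-0.013,-0.038,0,0,0,0],
  [0,0,0,0,0,0],
])

```text
clock: 2.37
tool_pos: [0.4345, -0.0191, 0.2338]
eef_rot: [-0.011, 1.0, 0.006, 0.004]
contact_force: [-0.7, 0.8, 0.2]
opening: 1.002
```

```bash
python3 - <<'E'
from h import *
st=r.get_state(); pose(st); C=cam("wrist",st); im=r.snapshot("wrist"); cv2.imwrite("pics/w1.png",im)
for q in ["cover","sleeve_0","pin_root","pin_tip","case"]: print(q,[(np.round(d["uv"]).tolist(),round(d["confidence"],2)) for d in r.tip_of(q,"wrist")])
print(proj([[.45,-.07,.091]],C))
E
```

```text
t 2.37 p [434.5 -19.1 233.8] xax [-1.    -0.022 -0.008] zax [ 0.007  0.013 -1.   ] yaw -178.7 F [-0.7  0.8  0.2] M [ 0.01  0.06 -0.01] op 1.002 q [ 0.22  0.48 -0.41  2.12  0.31  0.6   1.2 ]
cover [([268.0, 186.0], 0.88)]
sleeve_0 [([577.0, 232.0], 0.93), ([454.0, 211.0], 0.9), ([392.0, 160.0], 0.71), ([542.0, 164.0], 0.61)]
pin_root []
pin_tip []
case []
[[266.88690195 197.39812571]]
```

View pics/w1.png

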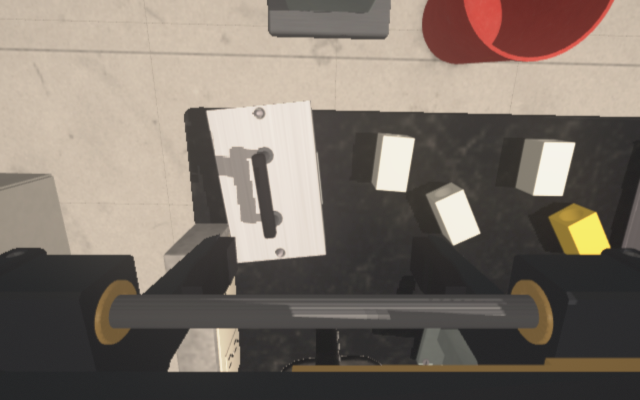

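```bash
cat >> h.py <<'E'
def fine(im,C,z,box,lo=150,sat=60):
    "subpixel rect of bright blob within pixel box"
    l,t,rr,b=box; s=im[t:b,l:rr]; hsv=cv2.cvtColor(s,cv2.COLOR_BGR2HSV)
    m=((hsv[...,2]>lo)&(hsv[...,1]<sat)).astype(np.uint8)
    c=max(cv2.findContours(m,cv2.RETR_EXTERNAL,cv2.CHAIN_APPROX_NONE)[0],key=cv2.contourArea)[:,0]+[l,t]
    w=world(c,z,C)[:,:2]*1000
    return cv2.minAreaRect(w.astype(np.float32))
E
python3 - <<'E'
from h import *
st=r.get_state(); C=cam("wrist",st); im=cv2.imread("pics/w1.png")
p=world([(259,113),(280,253)],.052,C); print(p,p.mean(0),np.degrees(np.arctan2(*(p[1]-p[0])[1::-1])),np.linalg.norm(p[1]-p[0]))
h=world([(257,153),(270,237)],.091,C); print(h,h.mean(0),np.degrees(np.arctan2(*(h[1]-h[0])[1::-1])),np.linalg.norm(h[1]-h[0]))
for n,lo in (("plate",150),): print(fine(im,C,.049,(200,90,340,270)))
g=cv2.cvtColor(im,cv2.COLOR_BGR2GRAY); c=g[140:250,225:300]
m=((c<45)).astype(np.uint8); n,l,s,ce=cv2.connectedComponentsWithStats(m)
for i in range(1,n):
    if s[i,4]>100:
        pts=np.argwhere(l==i)[:,::-1]+[225,140]; w=world(pts,.097,C)[:,:2]*1000; print(s[i],cv2.minAreaRect(w.astype(np.float32)))
# sleeve tops
for u,v in ((454,211),(392,160),(545,164)):
    print(fine(im,C,.034,(u-38,v-38,u+38,v+38),lo=210))
E
```

```text
[[ 0.37305116 -0.07114477  0.052     ]
 [ 0.52533911 -0.05043786  0.052     ]] [ 0.44919513 -0.06079131  0.052     ] 7.743139960568453 0.15368928105974392
[[ 0.40664992 -0.06672613  0.091     ]
 [ 0.48869229 -0.05577681  0.091     ]] [ 0.4476711  -0.06125147  0.091     ] 7.601733165842533 0.08276979204512926
((444.4532165527344, -57.78003692626953), (187.17913818359375, 137.9396514892578), 2.2523882389068604)
((483.0333557128906, 153.5622100830078), (60.4169807434082, 34.03675842285156), 29.271989822387695)
((422.2923889160156, 73.38792419433594), (33.94928741455078, 60.55855178833008), 87.2331314086914)
((422.022705078125, 251.87619018554688), (60.44163131713867, 34.35342025756836), 1.2085964679718018)
```

```bash
python3 - <<'E'
from h import *
r.snapshot("top")
st=r.get_state(); pose(st); C=cam("wrist",st); im=r.snapshot("wrist"); cv2.imwrite("pics/w2.png",im)
pose()
d=[x["uv"] for x in r.tip_of("sleeve_0","wrist") ]; print(d)
for u,v in d:
    u,v=int(u),int(v);print(u,v,fine(im,C,.034,(u-38,v-38,min(u+38,639),v+38),lo=210))
it=r.snapshot("top"); Ct=cam("top")
for b in blobs(it,150,Ct,.034,60)[:3]: print(b)
for b in blobs(it,190,Ct,.034,60)[:3]: print(b)
E
```

```text
t 2.72 p [432.1  -8.3 234.2] xax [-0.999 -0.04  -0.007] zax [ 0.006  0.017 -1.   ] yaw -177.7 F [-0.1 -0.5  0.5] M [ 0.02  0.05 -0.01] op 1.0 q [ 0.21  0.47 -0.41  2.12  0.3   0.59  1.19]
t 2.77 p [432.1  -8.5 234.2] xax [-0.999 -0.04  -0.006] zax [ 0.006  0.017 -1.   ] yaw -177.7 F [0.7 0.8 0. ] M [0.09 0.01 0.01] op 0.997 q [ 0.21  0.47 -0.41  2.12  0.3   0.59  1.19]
[[443.9, 215.3], [530.2, 173.0], [566.7, 238.6], [381.6, 164.6]]
443 215 ((488.25311279296875, 140.0840606689453), (60.156951904296875, 33.845115661621094), 28.186044692993164)
530 173 ((429.0430908203125, 238.69606018066406), (59.947784423828125, 33.840267181396484), 0.1681225597858429)
566 238 ((458.4009704589844, 243.17343139648438), (2.7120113372802734e-05, 23.27684783935547), 1.9157769680023193)
381 164 ((426.57220458984375, 61.32179260253906), (33.8570671081543, 60.20637893676758), 86.28678131103516)
([382.0, 256.0], [425.5, 61.7], [43.2, 62.3], 89.2)
([316.0, 255.0], [427.2, 238.3], [61.7, 35.2], 0.3)
([421.0, 247.0], [452.8, -42.8], [35.1, 41.3], 0.3)
([382.0, 257.0], [425.5, 61.7], [37.9, 62.2], 89.2)
([316.0, 255.0], [427.2, 238.3], [61.7, 35.2], 0.3)
([421.0, 247.0], [451.5, -42.8], [32.4, 40.0], 0.3)
```

```bash
python3 - <<'E'
from h import *
st=r.get_state(); pose(st); C=cam("wrist",st)
a=cv2.imread("pics/w1.png",0);b=cv2.imread("pics/w2.png",0)
P=np.float32([[259,113],[280,253],[257,153],[270,237]])
Q,s,e=cv2.calcOpticalFlowPyrLK(a,b,P,None,winSize=(31,31)); print(Q,s.T)
p=world(Q[:2],.052,C); print(p.mean(0),np.degrees(np.arctan2(*(p[1]-p[0])[1::-1])),np.linalg.norm(p[1]-p[0]))
h=world(Q[2:],.091,C); print(h.mean(0),np.degrees(np.arctan2(*(h[1]-h[0])[1::-1])))
print([ (d["uv"],world([d["uv"]],.044,C)) for d in r.tip_of("cover","wrist")])
c=b[90:290,170:350]; cv2.imwrite("pics/c2.png",cv2.resize(c,None,fx=3,fy=3,interpolation=cv2.INTER_CUBIC))
E
```

```text
t 2.87 p [432.2  -9.1 234.1] xax [-0.999 -0.039 -0.006] zax [ 0.006  0.017 -1.   ] yaw -177.8 F [-0.5 -0.9  0.6] M [0.02 0.02 0.03] op 1.004 q [ 0.21  0.47 -0.41  2.12  0.3   0.59  1.19]
[[248.20705 114.19109]
 [267.9984  254.18314]
 [245.01105 154.18446]
 [257.36447 238.34644]] [[1 1 1 1]]
[ 0.45096162 -0.07379471  0.052     ] 6.607247543869917 0.15363176252582092
[ 0.44936281 -0.07370958  0.091     ] 6.4585790610669305
[([258.7, 187.5], array([[ 0.45175649, -0.07528172,  0.044     ]]))]
```

View pics/c2.png

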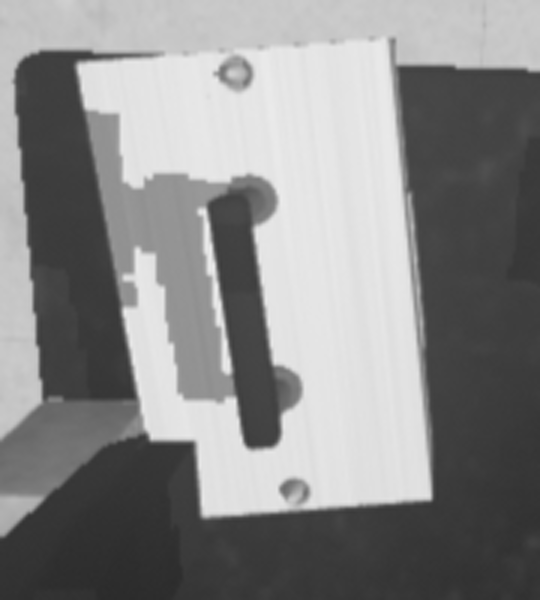

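```bash
cat >> h.py <<'E'
def plan(p,yaw):
    "first turn (rotvec, tool), then shift (mm, in tool axes after the turn)"
    st=r.get_state(); pose(st); R=Rn.from_quat(st["eef_rot"])
    a=np.radians(yaw); T=Rn.from_matrix(np.array([[np.cos(a),np.sin(a),0],[np.sin(a),-np.cos(a),0],[0,0,-1]]).T.T)
    print("turn",np.round((R.inv()*T).as_rotvec(),3),"shift",np.round(T.inv().apply(np.array(p)-np.array(st["tool_pos"])*1000),1))
E
python3 -c "
from h import *
plan([450,-73.7,66],-173.5)"
```

```text
t 2.92 p [432.3  -9.3 234.1] xax [-0.999 -0.038 -0.007] zax [ 0.006  0.017 -1.   ] yaw -177.8 F [-0.7  0.4  0.4] M [ 0.01 -0.01  0.02] op 0.998 q [ 0.21  0.47 -0.41  2.12  0.3   0.59  1.19]
turn [ 0.016  0.007 -0.075] shift [-10.3 -66.  168.1]
```

play_rows([
  [0,0,0,0.016,0.007,-0.075],
  [-0.003,-0.02,0.02,0,0,0],
  [-0.003,-0.02,0.02,0,0,0],
  [-0.003,-0.02,0.02,0,0,0],
  [-0.001,-0.006,0.02,0,0,0],
])

```text
clock: 3.33
tool_pos: [0.4551, -0.0708, 0.1557]
eef_rot: [-0.064, 0.998, 0.0, 0.006]
contact_force: [-0.6, -0.4, -1.0]
opening: 0.998
```

play_rows([
  [0,0,0.02,0,0,0],
  [0,0,0,0,0,0],
  [0,0,0,0,0,0],
])

```text
clock: 3.58
tool_pos: [0.4542, -0.0722, 0.132]
eef_rot: [-0.063, 0.998, -0.0, 0.003]
contact_force: [0.8, 1.1, -0.4]
opening: 1.003
```

```bash
python3 -c "
from h import *
plan([450,-73.7,66],-173.5)"
```

```text
t 3.58 p [454.2 -72.2 132. ] xax [-0.992 -0.126 -0.007] zax [ 0.007  0.    -1.   ] yaw -172.8 F [ 0.8  1.1 -0.4] M [ 0.07 -0.03  0.02] op 1.003 q [ 0.23  0.68 -0.28  2.15  0.51  0.36  1.23]
turn [-0.001  0.007  0.013] shift [ 4.3 -1.  66. ]
```

play_rows([
  [0.002,-0.001,0.02,0,0.007,0.012],
  [0.002,0,0.02,0,0,0],
  [0,0,0.015,0,0,0],
  [0,0,0.011,0,0,0],
  [0,0,0,0,0,0],
])

```text
clock: 4.0
tool_pos: [0.4554, -0.0707, 0.0693]
eef_rot: [-0.059, 0.998, 0.0, 0.005]
contact_force: [0.4, 0.6, -0.1]
opening: 1.001
```

play_rows([
  [0,0,0,0,0,0],
  [0,0,0,0,0,0],
  [0,0,0,0,0,0],
  [0,0,0,0,0,0],
  [0,0,0,0,0,0],
], hand=0, squeeze=40)

```text
clock: 4.42
tool_pos: [0.4581, -0.0694, 0.0738]
eef_rot: [-0.06, 0.998, 0.0, 0.009]
contact_force: [0.8, -0.1, -0.1]
opening: 0.649
```

play_rows([
  [0,0,0,0,0,0],
  [0,0,0,0,0,0],
  [0,0,0,0,0,0],
  [0,0,0,0,0,0],
  [0,0,0,0,0,0],
])

```text
clock: 4.83
tool_pos: [0.4587, -0.0699, 0.0749]
eef_rot: [-0.059, 0.998, 0.0, 0.01]
contact_force: [-0.9, -0.6, -0.5]
opening: 0.271
```

```bash
python3 -c "
from h import *
plan([450,-73.7,66],-173.5)"
```

```text
t 4.83 p [458.7 -69.9  74.9] xax [-0.993 -0.118 -0.02 ] zax [ 0.02   0.001 -1.   ] yaw -173.2 F [-0.9 -0.6 -0.5] M [ 0.1   0.05 -0.  ] op 0.271 q [ 0.14  0.79 -0.13  2.19  0.58  0.17  1.16]
turn [-0.001  0.02   0.005] shift [ 9.  -2.8  8.9]
```

play_rows([
  [0.005,-0.002,0.004,0,0.02,0],
  [0.004,-0.001,0.004,0,0,0],
  [0,0,0,0,0,0],
  [0,0,0,0,0,0],
  [0,0,0,0,0,0],
])

```text
clock: 5.25
tool_pos: [0.452, -0.0738, 0.0678]
eef_rot: [-0.06, 0.998, -0.0, 0.002]
contact_force: [0.3, 0.1, 4.3]
opening: 0.126
```

play_rows([
  [0,0,0,0,0,0],
  [0,0,0,0,0,0],
  [0,0,0,0,0,0],
])

```text
clock: 5.5
tool_pos: [0.452, -0.0738, 0.0677]
eef_rot: [-0.06, 0.998, -0.0, 0.003]
contact_force: [0.3, 0.5, 5.9]
opening: 0.128
```

```bash
python3 -c "
from h import *
plan([450,-73.7,66],-173.5)"
```

```text
t 5.5 p [452.  -73.8  67.7] xax [-0.993 -0.119 -0.005] zax [ 0.005 -0.    -1.   ] yaw -173.1 F [0.3 0.5 5.9] M [ 0.09  0.04 -0.02] op 0.128 q [ 0.14  0.81 -0.13  2.19  0.58  0.16  1.16]
turn [-0.001  0.005  0.006] shift [1.9 0.3 1.7]
```

play_rows([
  [0,0,-0.006,0,0,0],
  [0,0,-0.008,0,0,0],
  [0,0,-0.01,0,0,0],
  [0,0,-0.02,0,0,0],
  [0,0,-0.02,0,0,0],
])

```text
clock: 5.92
tool_pos: [0.4468, -0.0741, 0.1306]
eef_rot: [-0.06, 0.998, -0.0, -0.005]
contact_force: [0.8, -0.0, -2.1]
opening: 0.127
```

play_rows([
  [0,0,-0.025,0,0,0],
  [0,0,-0.025,0,0,0],
  [0,0,-0.025,0,0,0],
  [0,0.01,-0.01,0,0,0],
  [0,0,0,0,0,0],
])

```text
clock: 6.33
tool_pos: [0.4434, -0.0651, 0.2233]
eef_rot: [-0.059, 0.998, -0.001, -0.006]
contact_force: [0.9, 0.0, -2.5]
opening: 0.127
```

```bash
python3 -c "
from h import *
plan([650,350,200],-90)"
```

```text
t 6.33 p [443.4 -65.1 223.3] xax [-0.993 -0.118  0.012] zax [-0.012 -0.002 -1.   ] yaw -173.2 F [ 0.9  0.  -2.5] M [ 0.02 -0.03 -0.04] op 0.127 q [ 0.33  0.52 -0.44  2.08  0.37  0.63  1.33]
turn [ 0.008 -0.01  -1.452] shift [-415.1 -206.6   23.3]
```

play_rows([
  [-0.01,0.025,0,0,0,0],
  [-0.013,0.033,0,0,0,0],
  [-0.013,0.033,0,0,0,0],
  [-0.013,0.033,0,0,0,0],
  [-0.013,0.033,0,0,0,0],
])

```text
clock: 6.75
tool_pos: [0.4833, 0.0877, 0.2189]
eef_rot: [-0.048, 0.999, -0.007, -0.012]
contact_force: [0.8, -1.5, -1.9]
opening: 0.128
```

play_rows([
  [-0.013,0.033,0,0,0,0],
  [-0.013,0.033,0,0,0,0],
  [-0.013,0.033,0,0,0,0],
  [-0.013,0.033,0,0,0,0],
  [-0.013,0.025,0,0,0,-0.05],
])

```text
clock: 7.17
tool_pos: [0.5299, 0.2547, 0.2088]
eef_rot: [-0.074, 0.997, -0.011, -0.018]
contact_force: [-0.1, 0.1, -0.9]
opening: 0.133
```

play_rows([
  [0,0,0,0,0,-0.11],
  [0,0,0,0,0,-0.11],
  [0,0,0,0,0,-0.11],
  [0,0,0,0,0,-0.11],
  [0,0,0,0,0,-0.11],
])

```text
clock: 7.58
tool_pos: [0.5271, 0.2616, 0.2015]
eef_rot: [-0.36, 0.933, -0.005, -0.024]
contact_force: [0.1, 0.1, -1.4]
opening: 0.131
```

play_rows([
  [0,0,0,0,0,-0.11],
  [0,0,0,0,0,-0.11],
  [0,0,0,0,0,-0.11],
  [0,0,0,0,0,-0.11],
  [0,0,0,0,0,-0.11],
])

```text
clock: 8.0
tool_pos: [0.5243, 0.2545, 0.1941]
eef_rot: [-0.611, 0.791, 0.001, -0.033]
contact_force: [0.4, -0.5, -2.7]
opening: 0.13
```

```bash
python3 -c "
from h import *
plan([650,350,200],-90)"
```

```text
t 8.0 p [524.3 254.5 194.1] xax [-0.251 -0.967  0.05 ] zax [-0.053 -0.038 -0.998] yaw -104.6 F [ 0.4 -0.5 -2.7] M [0.14 0.03 0.02] op 0.13 q [-0.15  0.8  -0.71  1.66  0.59  0.98  1.8 ]
turn [ 0.048 -0.045 -0.255] shift [ -95.5 -125.7   -5.9]
```

play_rows([
  [0,0,0,0.024,-0.022,-0.11],
  [0,0,0,0.024,-0.022,-0.11],
  [-0.016,-0.021,-0.002,0,0,-0.03],
  [-0.016,-0.021,-0.002,0,0,0],
  [-0.016,-0.021,-0.002,0,0,0],
])

```text
clock: 8.42
tool_pos: [0.579, 0.2889, 0.1886]
eef_rot: [0.713, -0.701, 0.002, 0.015]
contact_force: [0.7, 1.0, -2.2]
opening: 0.131
```

play_rows([
  [-0.016,-0.021,-0.001,0,0,0],
  [-0.016,-0.021,-0.001,0,0,0],
  [-0.012,-0.015,-0.001,0,0,0],
  [0,0,0,0,0,0],
  [0,0,0,0,0,0],
])

```text
clock: 8.83
tool_pos: [0.6383, 0.3313, 0.1793]
eef_rot: [0.713, -0.701, 0.003, 0.022]
contact_force: [-0.5, -0.5, -2.6]
opening: 0.13
```

```bash
python3 -c "
from h import *
plan([650,350,27],-90)
st=r.get_state(); C=cam('wrist',st); cv2.imwrite('pics/w3.png',r.snapshot('wrist'))"
```

```text
t 8.83 p [638.3 331.3 179.3] xax [ 0.018 -0.999  0.035] zax [-0.027 -0.035 -0.999] yaw -89.0 F [-0.5 -0.5 -2.6] M [ 0.17  0.04 -0.02] op 0.13 q [-0.24  0.99 -0.75  1.23  0.66  1.21  2.16]
turn [ 0.028 -0.035  0.017] shift [-18.7 -11.7 152.3]
```

View pics/w3.png

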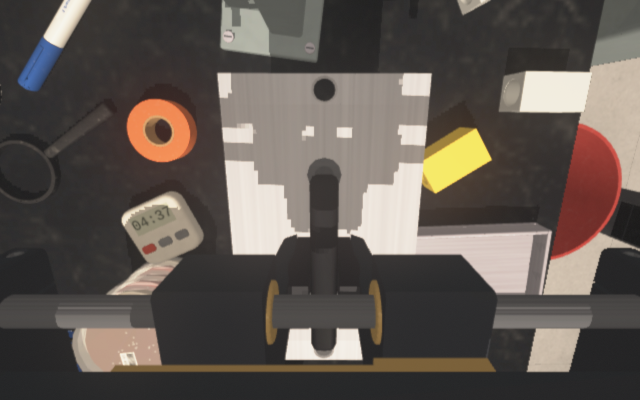

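play_rows([
  [-0.008,-0.006,0.01,0.028,-0.035,0.017],
  [-0.005,-0.004,0.025,0,0,0],
  [0,0,0.025,0,0,0],
  [0,0,0.025,0,0,0],
  [0,0,0.02,0,0,0],
])

```text
clock: 9.3
tool_pos: [0.647, 0.3402, 0.074]
eef_rot: [0.707, -0.707, 0.002, -0.002]
contact_force: [-0.2, 0.5, -2.5]
opening: 0.132
```

play_rows([
  [0,0,0.01,0,0,0],
  [0,0,0,0,0,0],
])

```text
clock: 9.47
tool_pos: [0.643, 0.3352, 0.0578]
eef_rot: [0.708, -0.706, 0.001, 0.004]
contact_force: [0.2, 0.3, -2.1]
opening: 0.128
```

```bash
python3 -c "
from h import *
plan([650,345,25],-90)"
```

```text
t 9.47 p [643.  335.2  57.8] xax [ 0.002 -1.     0.008] zax [-0.004 -0.008 -1.   ] yaw -89.9 F [ 0.2  0.3 -2.1] M [ 0.01  0.12 -0.07] op 0.128 q [-0.24  1.12 -0.69  1.31  0.76  0.99  2.07]
turn [ 0.004 -0.008  0.002] shift [-9.8 -7.  32.8]
```

play_rows([
  [-0.005,-0.003,0.012,0.004,-0.008,0],
  [-0.003,-0.003,0.01,0,0,0],
  [-0.002,-0.002,0.005,0,0,0],
  [-0.001,-0.001,0.002,0.003,0,0],
  [-0.001,-0.001,0.001,0,0,0],
])

```text
clock: 9.88
tool_pos: [0.6549, 0.3478, 0.0283]
eef_rot: [0.707, -0.707, 0.002, -0.003]
contact_force: [-0.7, 0.9, -1.8]
opening: 0.125
```

```bash
python3 -c "
from h import *
plan([650,345,25],-90)"
```

```text
t 9.88 p [654.9 347.8  28.3] xax [ 0.001 -1.    -0.002] zax [ 0.006  0.002 -1.   ] yaw -89.9 F [-0.7  0.9 -1.8] M [ 0.05  0.12 -0.02] op 0.125 q [-0.26  1.17 -0.68  1.27  0.78  0.96  2.06]
turn [-0.006  0.002  0.001] shift [2.8 4.9 3.3]
```

play_rows([
  [0,0,0.001,0,0,0],
  [0,0,0.0015,0,0,0],
  [0,0,0.001,0,0,0],
])

```text
clock: 10.13
tool_pos: [0.6559, 0.3493, 0.0261]
eef_rot: [0.707, -0.707, 0.002, -0.004]
contact_force: [-1.1, 0.2, -2.1]
opening: 0.127
```

```bash
python3 -c "
from h import *
plan([650,345,25],-90)"
```

```text
t 10.13 p [655.9 349.3  26.1] xax [ 0.001 -1.    -0.004] zax [ 0.008  0.004 -1.   ] yaw -89.9 F [-1.1  0.2 -2.1] M [ 0.07  0.12 -0.03] op 0.127 q [-0.26  1.17 -0.67  1.26  0.78  0.96  2.06]
turn [-0.008  0.004  0.001] shift [4.3 5.9 1.1]
```

play_rows([
  [0,0,0.002,0,0,0],
  [0,0,0.002,0,0,0],
  [0,0,0.001,0,0,0],
])

```text
clock: 10.38
tool_pos: [0.6564, 0.3497, 0.0239]
eef_rot: [0.707, -0.707, 0.002, -0.005]
contact_force: [-1.8, -2.1, 2.9]
opening: 0.13
```

play_rows([
  [0,0,0,0,0,0],
  [0,0,0,0,0,0],
  [0,0,0,0,0,0],
  [0,0,0,0,0,0],
  [0,0,0,0,0,0],
], hand=0.8)

```text
clock: 10.8
tool_pos: [0.6577, 0.3507, 0.0255]
eef_rot: [0.707, -0.707, 0.002, -0.007]
contact_force: [0.4, 0.1, -0.7]
opening: 0.481
```

```bash
python3 -c "
from h import *
plan([650,345,25],-90)"
```

```text
t 10.8 p [657.7 350.7  25.5] xax [ 0.    -1.    -0.007] zax [ 0.013  0.007 -1.   ] yaw -90.0 F [ 0.4  0.1 -0.7] M [ 0.13  0.11 -0.02] op 0.481 q [-0.27  1.18 -0.67  1.26  0.79  0.95  2.06]
turn [-0.013  0.007  0.   ] shift [5.7 7.7 0.5]
```

play_rows([
  [0,0,-0.015,0,0,0],
  [0,0,-0.035,0,0,0],
  [0,0,-0.035,0,0,0],
  [0,0,-0.035,0,0,0],
  [0,0,-0.035,0,0,0],
], hand=1)

```text
clock: 11.22
tool_pos: [0.6512, 0.3463, 0.1785]
eef_rot: [0.708, -0.706, 0.0, 0.002]
contact_force: [1.6, 0.0, 1.1]
opening: 0.855
```

play_rows([
  [0,0.01,-0.025,0,0,0.05],
  [0,0.02,-0.01,0,0,0.11],
  [0,0.02,0,0,0,0.11],
  [0,0.02,0,0,0,0.11],
  [0,0.02,0,0,0,0.11],
])

```text
clock: 11.63
tool_pos: [0.5695, 0.3658, 0.2325]
eef_rot: [-0.502, 0.865, 0.001, 0.012]
contact_force: [1.0, 0.9, 0.4]
opening: 0.998
```

play_rows([
  [0.01,0.01,0,0,0,0.11],
  [0.01,0.01,0,0,0,0.11],
  [0.015,0,0,0,0,0.11],
  [0.015,0,0,0,0,0.11],
  [0.02,0,0,0,0,0.11],
])

```text
clock: 12.05
tool_pos: [0.4969, 0.3348, 0.2385]
eef_rot: [-0.239, 0.971, 0.009, 0.015]
contact_force: [0.3, 1.2, -0.4]
opening: 1.001
```

play_rows([
  [0.02,0,0,0,0,0.11],
  [0.02,-0.01,0,0,0,0.11],
  [0.02,-0.015,0,0,0,0.11],
  [0.02,-0.02,0,0,0,0.11],
  [0.02,-0.02,0,0,0,0.02],
])

```text
clock: 12.47
tool_pos: [0.4077, 0.2483, 0.2399]
eef_rot: [-0.0, 1.0, 0.018, 0.016]
contact_force: [-0.9, 0.1, 0.6]
opening: 1.001
```

```bash
python3 -c "
from h import *
plan([390,190,250],180)"
```

```text
t 12.47 p [407.7 248.3 239.9] xax [-1.     0.    -0.031] zax [ 0.031  0.035 -0.999] yaw 180.0 F [-0.9  0.1  0.6] M [-0.02  0.05  0.02] op 1.001 q [-0.37  0.5  -0.4   2.03  0.32  0.62  0.59]
turn [0.035 0.031 0.001] shift [ 17.7 -58.3 -10.1]
```

play_rows([
  [0.005,-0.015,-0.01,0.035,0.031,0],
  [0.004,-0.015,0,0,0,0],
  [0.004,-0.015,0,0,0,0],
  [0.004,-0.01,0,0,0,0],
  [0,0,0,0,0,0],
])

```text
clock: 12.88
tool_pos: [0.3819, 0.1858, 0.2538]
eef_rot: [-0.002, 1.0, -0.003, -0.001]
contact_force: [0.5, -0.2, -0.6]
opening: 1.004
```

```bash
python3 - <<'E'
from h import *
r.snapshot("top"); r.get_state()
st=r.get_state(); pose(st); C=cam("wrist",st); im=r.snapshot("wrist"); cv2.imwrite("pics/w4.png",im)
it=r.snapshot("top"); cv2.imwrite("pics/top4.png",it)
isc=r.snapshot("scene"); cv2.imwrite("pics/scene4.png",isc)
for c in ("wrist","top","scene"):
  Cc=C if c=="wrist" else cam(c)
  for q in ["pin_root","pin_tip"]: print(c,q,[(np.round(d["uv"],1).tolist(),round(d["confidence"],2),world([d["uv"]],.1,Cc).round(4).tolist()) for d in r.tip_of(q,c)])
Ct=cam("top")
for b in blobs(it,190,Ct,.034,60): 
  if b[0][1]<290 and b[0][0]<480 and b[1][0]<560: print(b)
up=lambda a,f:cv2.resize(a,None,fx=f,fy=f,interpolation=cv2.INTER_CUBIC)
a=up(it[135:215,310:370],6); b=up(isc[175:235,330:395],6)[:,:360]; a=a[:480]
cv2.imwrite("pics/c4.png",np.hstack([a,cv2.copyMakeBorder(b,0,480-b.shape[0],0,0,cv2.BORDER_CONSTANT)]))
E
```

```text
t 12.93 p [382.6 187.1 253.9] xax [-1.    -0.004  0.   ] zax [-0.    -0.005 -1.   ] yaw -179.8 F [ 0.2 -0.3  1.3] M [ 0.05  0.02 -0.03] op 1.001 q [-0.27  0.44 -0.43  2.1   0.3   0.66  0.68]
wrist pin_root []
wrist pin_tip [([316.4, 354.3], 0.59, [[0.5865, 0.1791, 0.1]])]
top pin_root [([335.3, 173.2], 0.63, [[0.6393, 0.1905, 0.1]])]
top pin_tip [([336.2, 190.4], 0.59, [[0.5934, 0.1882, 0.1]])]
scene pin_root [([359.0, 197.9], 0.91, [[0.6438, 0.1683, 0.1]]), ([266.3, 192.8], 0.46, [[0.4357, 0.366, 0.1]])]
scene pin_tip [([341.8, 206.6], 0.84, [[0.5792, 0.1758, 0.1]])]
([384.0, 249.0], [444.2, 60.0], [24.2, 35.2], 0.3)
([317.0, 250.0], [439.2, 238.4], [37.6, 35.2], 0.3)
([435.0, 244.0], [459.0, -82.1], [107.6, 57.4], 6.4)
([353.0, 230.0], [490.9, 142.6], [53.3, 37.9], 26.9)
([246.0, 239.0], [479.4, 426.6], [168.2, 102.2], 1.2)
([142.0, 242.0], [501.0, 815.5], [1470.1, 753.9], 41.3)
```

View pics/w4.png

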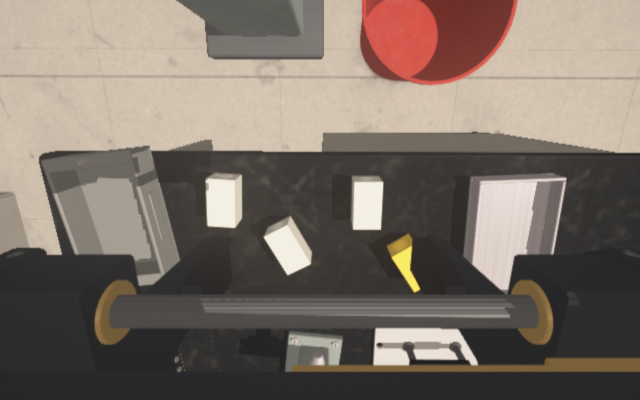

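View pics/c4.png

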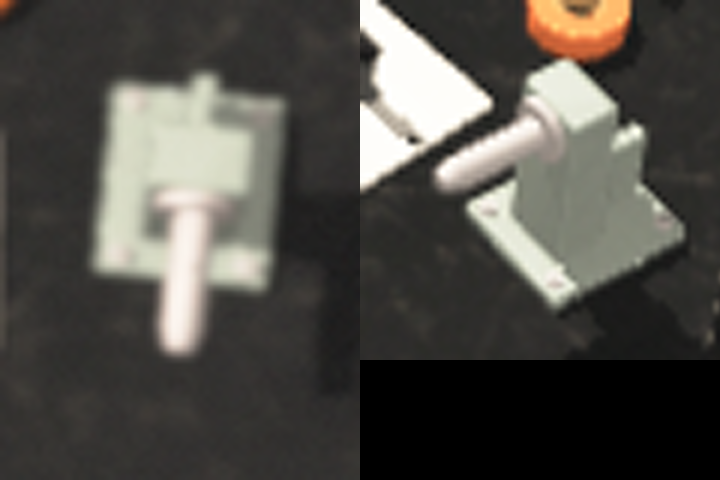

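```bash
python3 - <<'E'
from h import *
Ct=cam("top");Cs=cam("scene")
t=lambda x,y:(x/6+310,y/6+135)
s=lambda x,y:((x-360)/6+330,y/6+175)
def tri(a,b):
    A=[];
    P=[C[0]@np.c_[C[1],C[2]] for C in (Ct,Cs)]
    X=cv2.triangulatePoints(P[0],P[1],np.float64(a),np.float64(b)); X=(X[:3]/X[3]).ravel()
    return X.round(4),np.round(proj([X],Ct)-a,1),np.round(proj([X],Cs)-b,1)
print("tip",tri(t(178,350),s(441,181)))
print("root",tri(t(191,203),s(540,123)))
for z in (.1,):
  w=world([t(178,350),t(178,340),t(190,215),t(191,203)],z,Ct);print(w.round(4)); print(np.degrees(np.arctan2(w[3,1]-w[0,1],w[3,0]-w[0,0])))
f=world([t(110,85),t(285,100),t(270,290),t(95,270)],.012,Ct);print(f.round(4),f.mean(0)); print(np.degrees(np.arctan2(f[0]-f[3],1)[1]) , np.degrees(np.arctan2((f[0]-f[3])[1],(f[0]-f[3])[0])),np.degrees(np.arctan2((f[1]-f[2])[1],(f[1]-f[2])[0])))
st=r.get_state();C=cam("wrist",st); print(world([(221,200)],.034,C)); im=cv2.imread("pics/w4.png")
for u,v in ((224,200),(288,245),(367,202)): print(fine(im,C,.034,(u-38,v-38,u+38,v+38),lo=210))
# foot corner bolts (292,342),(336,345) visible, foot near edge v~333
print(world([(286,333),(342,334)],.012,C))
# tray: inner far etc
print(world([(472,178),(565,177)],.026,C))
E
```

```text
tip (array([0.5872, 0.1783, 0.0982]), array([[ 0.3, -0.4]]), array([[-0.3,  0.1]]))
root (array([0.6514, 0.1729, 0.1015]), array([[ 0.2, -0.3]]), array([[-0.2,  0. ]]))
[[0.5857 0.1792 0.1   ]
 [0.5901 0.1791 0.1   ]
 [0.6457 0.1737 0.1   ]
 [0.6511 0.1733 0.1   ]]
-5.137084081142658
[[0.7286 0.206  0.012 ]
 [0.7218 0.1232 0.012 ]
 [0.6302 0.131  0.012 ]
 [0.6393 0.2129 0.012 ]] [0.67998435 0.16827194 0.012     ]
-0.3983819915237408 -4.449446579613168 -4.875207579889133
[[0.42217683 0.06488848 0.034     ]]
((424.384033203125, 67.37826538085938), (40.17856216430664, 63.92436218261719), 86.03715515136719)
((483.70709228515625, 144.4425048828125), (64.28836822509766, 40.980247497558594), 28.12767791748047)
((428.15008544921875, 240.40834045410156), (57.96746063232422, 33.65911865234375), 0.2826313078403473)
[[0.62904564 0.13421659 0.012     ]
 [0.63015447 0.21514702 0.012     ]]
[[0.39555116 0.36510852 0.026     ]
 [0.39379161 0.47566416 0.026     ]]
```

```bash
python3 -c "
from h import *
plan([429,238.6,4],180.2)"
```

```text
t 13.38 p [382.9 188.2 253. ] xax [-1.    -0.005  0.002] zax [-0.002 -0.005 -1.   ] yaw -179.7 F [-1.  -0.3 -0.6] M [ 0.03 -0.06  0.01] op 1.002 q [-0.27  0.44 -0.43  2.1   0.3   0.66  0.68]
turn [-0.005 -0.002  0.002] shift [-46.3  50.2 249. ]
```

play_rows([
  [-0.01,0.01,0.03,-0.005,0,0],
  [-0.01,0.01,0.04,0,0,0],
  [-0.01,0.01,0.04,0,0,0],
  [-0.01,0.01,0.04,0,0,0],
  [-0.005,0.01,0.03,0,0,0],
])

```text
clock: 13.8
tool_pos: [0.4349, 0.2418, 0.075]
eef_rot: [-0.001, 1.0, 0.004, 0.007]
contact_force: [0.6, 0.0, -0.5]
opening: 0.998
```

play_rows([
  [0,0,0.01,0,0,0],
  [0,0,0,0,0,0],
])

```text
clock: 13.97
tool_pos: [0.4338, 0.2441, 0.0582]
eef_rot: [-0.003, 1.0, 0.003, 0.004]
contact_force: [-0.3, -1.1, 0.7]
opening: 1.0
```

```bash
python3 -c "
from h import *
plan([429,238.6,4],180.2)"
```

```text
t 13.97 p [433.8 244.1  58.2] xax [-1.    -0.006 -0.009] zax [ 0.009  0.006 -1.   ] yaw -179.7 F [-0.3 -1.1  0.7] M [-0.01  0.03  0.01] op 1.0 q [-0.51  0.84 -0.16  2.08  0.52  0.24  0.45]
turn [0.006 0.009 0.002] shift [ 4.8 -5.5 54.2]
```

play_rows([
  [0.002,-0.003,0.015,0.006,0.009,0],
  [0.002,-0.003,0.015,0,0,0],
  [0,0,0.012,0,0,0],
  [0,0,0.007,0,0,0],
  [0,0,0,0,0,0],
], hand=0.65)

```text
clock: 14.38
tool_pos: [0.431, 0.24, 0.0088]
eef_rot: [-0.003, 1.0, 0.001, 0.001]
contact_force: [0.4, -0.1, 0.4]
opening: 0.661
```

```bash
python3 -c "
from h import *
plan([429,238.6,4],180.2)"
```

```text
t 14.38 p [431.  240.    8.8] xax [-1.    -0.007 -0.001] zax [ 0.001  0.002 -1.   ] yaw -179.6 F [ 0.4 -0.1  0.4] M [ 0.04  0.06 -0.  ] op 0.661 q [-0.55  0.94 -0.08  2.1   0.55  0.12  0.43]
turn [0.002 0.001 0.003] shift [ 2.  -1.4  4.8]
```

play_rows([
  [0.002,-0.001,0.005,0,0.002,0.003],
  [0,0,0.001,0,0,0],
  [0,0,0.001,0,0,0],
  [0,0,0,0,0,0],
  [0,0,0,0,0,0],
], hand=0, squeeze=25)

```text
clock: 14.8
tool_pos: [0.4304, 0.2398, 0.0042]
eef_rot: [-0.001, 1.0, 0.003, 0.001]
contact_force: [0.1, 0.5, -0.5]
opening: 0.382
```

play_rows([
  [0,0,0,0,0,0],
  [0,0,0,0,0,0],
])

```text
clock: 14.97
tool_pos: [0.4307, 0.2399, 0.0048]
eef_rot: [-0.001, 1.0, 0.003, 0.002]
contact_force: [-0.4, -0.9, -0.9]
opening: 0.385
```

```bash
python3 -c "
from h import *
plan([429,238.6,4],180.2)"
```

```text
t 14.97 p [430.7 239.9   4.8] xax [-1.    -0.002 -0.003] zax [ 0.003  0.006 -1.   ] yaw -179.9 F [-0.4 -0.9 -0.9] M [-0.   -0.01  0.03] op 0.385 q [-0.56  0.95 -0.07  2.1   0.56  0.1   0.42]
turn [ 0.006  0.003 -0.001] shift [ 1.7 -1.3  0.8]
```

play_rows([
  [0,0,-0.02,0.006,0.003,0],
  [0,0,-0.03,0,0,0],
  [0,0,-0.03,0,0,0],
  [-0.02,-0.01,-0.01,0,0,0.04],
  [-0.02,-0.013,0,0,0,0.04],
])

```text
clock: 15.38
tool_pos: [0.4656, 0.2196, 0.098]
eef_rot: [0.034, 0.999, -0.001, -0.003]
contact_force: [0.6, -0.7, -1.2]
opening: 0.385
```

play_rows([
  [-0.02,-0.013,0,0,0,0],
  [-0.02,-0.01,0,0,0,0],
  [-0.01,-0.005,0,0,0,0],
  [0,0,0,0,0,0],
  [0,0,0,0,0,0],
])

```text
clock: 15.8
tool_pos: [0.5195, 0.1831, 0.1003]
eef_rot: [0.038, 0.999, -0.001, -0.0]
contact_force: [-0.8, 0.6, 0.0]
opening: 0.386
```

```bash
python3 -c "
from h import *
plan([539,182.5,87.8],175.2)"
```

```text
t 15.8 p [519.5 183.1 100.3] xax [-0.997  0.077  0.   ] zax [-0.    -0.001 -1.   ] yaw 175.6 F [-0.8  0.6  0. ] M [0.02 0.01 0.02] op 0.386 q [-0.24  0.81 -0.31  1.9   0.47  0.5   0.62]
turn [-0.001 -0.     0.007] shift [-19.5   1.1  12.5]
```

play_rows([
  [-0.006,0,0.006,0,0,0.007],
  [-0.005,0.001,0.005,0,0,0],
  [-0.004,0,0.001,0,0,0],
  [0,0,0,0,0,0],
  [0,0,0,0,0,0],
])

```text
clock: 16.22
tool_pos: [0.5308, 0.1868, 0.0858]
eef_rot: [0.039, 0.999, -0.001, -0.003]
contact_force: [-0.6, -0.2, 0.0]
opening: 0.385
```

```bash
python3 - <<'E'
from h import *
plan([539,182.5,87.8],175.2)
it=r.snapshot("top"); isc=r.snapshot("scene")
up=lambda a,f:cv2.resize(a,None,fx=f,fy=f,interpolation=cv2.INTER_CUBIC)
a=up(it[145:225,310:370],6); b=up(isc[185:251,300:380],6)[:480]
cv2.imwrite("pics/c5.png",np.hstack([a[:396],b[:396]]))
E
```

```text
t 16.22 p [530.8 186.8  85.8] xax [-0.997  0.077  0.006] zax [-0.006 -0.001 -1.   ] yaw 175.6 F [-0.6 -0.2  0. ] M [ 0.1   0.02 -0.04] op 0.385 q [-0.24  0.85 -0.3   1.86  0.48  0.51  0.62]
turn [-0.001 -0.006  0.007] shift [-8.5 -3.6 -2. ]
```

View pics/c5.png

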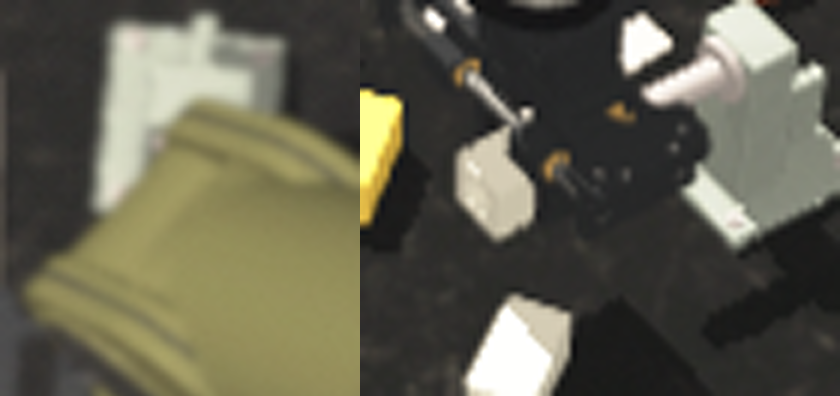

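play_rows([
  [-0.004,-0.003,-0.001,0,-0.006,0.007],
  [-0.003,-0.001,-0.001,0,0,0],
  [-0.003,0,0,0,0,0],
  [-0.003,0,0,0,0,0],
])

```text
clock: 16.65
tool_pos: [0.5435, 0.1814, 0.0887]
eef_rot: [0.042, 0.999, -0.001, 0.0]
contact_force: [-0.6, -0.0, 0.1]
opening: 0.383
```

```bash
python3 -c "
from h import *
plan([559,180.9,87.8],175.2)"
```

```text
t 16.65 p [543.5 181.4  88.7] xax [-0.997  0.083 -0.001] zax [ 0.    -0.002 -1.   ] yaw 175.2 F [-0.6 -0.   0.1] M [ 0.05 -0.06  0.  ] op 0.383 q [-0.22  0.85 -0.31  1.84  0.47  0.53  0.64]
turn [-0.002  0.001  0.   ] shift [-15.5   0.7   0.9]
```

play_rows([
  [-0.005,0.001,0.001,0,0,0],
  [-0.005,0,0,0,0,0],
  [-0.005,0,0,0,0,0],
])

```text
clock: 16.9
tool_pos: [0.5602, 0.1809, 0.088]
eef_rot: [0.042, 0.999, -0.001, 0.0]
contact_force: [0.4, 0.8, -1.0]
opening: 0.383
```

```bash
python3 -c "
from h import *
plan([579,179.2,87.8],175.2)"
```

```text
t 16.9 p [560.2 180.9  88. ] xax [-0.996  0.084 -0.001] zax [ 0.001 -0.002 -1.   ] yaw 175.2 F [ 0.4  0.8 -1. ] M [ 0.01 -0.1  -0.01] op 0.383 q [-0.21  0.87 -0.32  1.79  0.47  0.56  0.66]
turn [-0.002  0.001 -0.   ] shift [-18.9  -0.2   0.2]
```

play_rows([
  [-0.005,0,0,0,0,0],
  [-0.005,0,0,0,0,0],
  [-0.004,0,0,0,0,0],
])

```text
clock: 17.15
tool_pos: [0.5764, 0.1795, 0.0879]
eef_rot: [0.042, 0.999, -0.001, 0.001]
contact_force: [0.5, 0.3, -0.9]
opening: 0.386
```

play_rows([
  [-0.004,0,0,0,0,0],
  [-0.004,0,0,0,0,0],
  [-0.004,0,0,0,0,0],
])

```text
clock: 17.4
tool_pos: [0.5791, 0.1792, 0.087]
eef_rot: [0.041, 0.999, -0.003, -0.009]
contact_force: [-9.5, 0.5, 4.9]
opening: 0.384
```

```bash
python3 -c "
from h import *
plan([620,175.8,87.8],175.2)"
```

```text
t 17.4 p [579.1 179.2  87. ] xax [-0.996  0.082  0.018] zax [-0.019 -0.005 -1.   ] yaw 175.3 F [-9.5  0.5  4.9] M [ 0.11  1.75 -0.01] op 0.384 q [-0.18  0.89 -0.34  1.71  0.45  0.64  0.71]
turn [-0.006 -0.018  0.002] shift [-41.    0.1  -0.8]
```

play_rows([
  [0.01,0,0,0,-0.018,0],
  [0.015,0,0,0,0,0],
  [0.02,0,0,0,0,0],
  [0.02,0,0,0,0,0],
  [0.005,0.015,-0.01,0,0,0],
])

```text
clock: 17.82
tool_pos: [0.5079, 0.1958, 0.0951]
eef_rot: [0.044, 0.999, -0.006, -0.003]
contact_force: [-0.2, -0.6, -0.3]
opening: 0.385
```

```bash
python3 - <<'E'
from h import *
im=cv2.imread("pics/top0.png"); C=cam("top")
hsv=cv2.cvtColor(im,cv2.COLOR_BGR2HSV); g=hsv[...,2]
m=((g[195:280,215:280]>80)).astype(np.uint8)
c=max(cv2.findContours(m,cv2.RETR_EXTERNAL,cv2.CHAIN_APPROX_NONE)[0],key=cv2.contourArea)[:,0]+[215,195]
print(cv2.minAreaRect(c.astype(np.float32)),cv2.minAreaRect((world(c,.026,C)[:,:2]*1000).astype(np.float32)))
plan([479,427,100],180)
E
```

```text
((246.72518920898438, 236.00689697265625), (65.57951354980469, 41.53702163696289), 88.56790161132812) ((480.2242736816406, 428.8828430175781), (178.6607666015625, 113.20209503173828), 2.5837695598602295)
t 17.82 p [507.9 195.8  95.1] xax [-0.996  0.088  0.005] zax [-0.006 -0.011 -1.   ] yaw 175.0 F [-0.2 -0.6 -0.3] M [-0.05 -0.    0.01] op 0.385 q [-0.29  0.82 -0.29  1.91  0.47  0.49  0.57]
turn [-0.011 -0.005 -0.088] shift [ 28.9 231.2  -4.9]
```

play_rows([
  [0.01,0.01,-0.025,-0.011,-0.005,-0.04],
  [0.01,0.03,-0.025,0,0,-0.04],
  [0.01,0.035,-0.025,0,0,0],
  [0.01,0.035,-0.02,0,0,0],
  [0.01,0.035,0,0,0,0],
])

```text
clock: 18.23
tool_pos: [0.4626, 0.344, 0.1961]
eef_rot: [0.007, 1.0, -0.001, 0.0]
contact_force: [0.8, 0.1, 0.1]
opening: 0.384
```

play_rows([
  [0.01,0.035,0,0,0,0],
  [0.01,0.03,0,0,0,0],
  [0,0.025,0,0,0,0],
  [0,0,0,0,0,0],
  [0,0,0,0,0,0],
])

```text
clock: 18.65
tool_pos: [0.4375, 0.4561, 0.2034]
eef_rot: [-0.0, 1.0, 0.008, 0.001]
contact_force: [-0.2, -0.5, -0.3]
opening: 0.383
```

```bash
python3 - <<'E'
from h import *
r.snapshot("top")
st=r.get_state(); C=cam("wrist",st); im=r.snapshot("wrist"); cv2.imwrite("pics/w6.png",im); pose(st)
print(r.tip_of("tray","wrist"))
for d in r.tip_of("tray","wrist"): print(world([d["uv"]],0,C))
E
```

```text
t 18.7 p [437.3 456.6 203.6] xax [-1.    -0.001 -0.002] zax [ 0.002  0.018 -1.   ] yaw -180.0 F [ 0.2  1.3 -0.1] M [ 0.1  -0.03 -0.04] op 0.382 q [-0.66  0.75 -0.39  1.59  0.34  0.85  0.4 ]
[{'uv': [296.7, 209.5], 'confidence': 0.79}]
[[0.4834648  0.42959121 0.        ]]
```

View pics/w6.png

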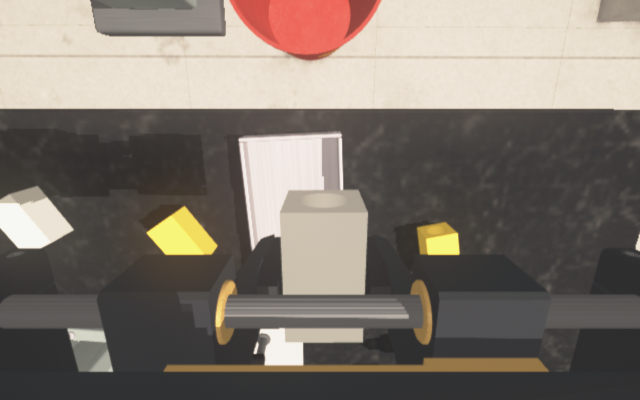

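```bash
python3 - <<'E'
from h import *
st=r.get_state(); C=cam("wrist",st)
w=world([(240,136),(341,132),(253,245)],.026,C); print(w.round(4)); 
e=w[0]-w[1]; s=w[2]-w[0]; y1=np.arctan2(e[0],-e[1]); y2=np.arctan2(s[1],s[0]); print(np.degrees([y1,y2]),np.linalg.norm(e))
m=(w[0]+w[1])/2; a=(y1+y2)/2; c=m+.085*np.array([np.cos(a),np.sin(a),0]); print("centre",c)
p=c+.034*np.array([np.cos(a),np.sin(a),0]); print(p)
print(world([(35,217)],.034,C))
plan([p[0]*1000+2,p[1]*1000,60],180+np.degrees(a))
E
```

```text
[[0.3986 0.3723 0.026 ]
 [0.3953 0.4728 0.026 ]
 [0.517  0.3772 0.026 ]]
[1.86457267 2.36830277] 0.1006016536570812
centre [0.48186676 0.42570366 0.026     ]
[0.51584357 0.42695929 0.026     ]
[[0.47904687 0.15638743 0.034     ]]
t 18.85 p [439.1 452.4 202.9] xax [-1.     0.004 -0.003] zax [ 0.003  0.014 -1.   ] yaw 179.8 F [ 0.3  0.4 -0.9] M [-0.06 -0.07  0.02] op 0.382 q [-0.66  0.75 -0.38  1.59  0.34  0.85  0.4 ]
turn [ 0.014  0.003 -0.041] shift [-77.8 -28.4 142.9]
```

play_rows([
  [-0.018,-0.005,0.02,0.014,0.003,-0.04],
  [-0.018,-0.005,0.025,0,0,0],
  [-0.018,-0.005,0.025,0,0,0],
  [-0.015,-0.005,0.025,0,0,0],
  [-0.008,-0.003,0.02,0,0,0],
])

```text
clock: 19.27
tool_pos: [0.5238, 0.4277, 0.0905]
eef_rot: [-0.017, 1.0, 0.001, 0.004]
contact_force: [-0.1, -0.5, -1.3]
opening: 0.383
```

play_rows([
  [0,0,0.01,0,0,0],
  [0,0,0,0,0,0],
])

```text
clock: 19.43
tool_pos: [0.5262, 0.4197, 0.075]
eef_rot: [-0.013, 1.0, -0.003, 0.002]
contact_force: [-0.5, 0.6, -0.3]
opening: 0.381
```

```bash
python3 -c "
from h import *
plan([516.5,430.2,9],182)"
```

```text
t 19.43 p [526.2 419.7  75. ] xax [-1.    -0.026 -0.004] zax [ 0.004 -0.006 -1.   ] yaw -178.5 F [-0.5  0.6 -0.3] M [ 0.01 -0.    0.04] op 0.381 q [-0.57  0.97 -0.34  1.51  0.43  0.73  0.5 ]
turn [-0.007  0.004 -0.009] shift [ 9.4 10.8 66. ]
```

play_rows([
  [0.005,0.006,0.015,-0.007,0.004,-0.009],
  [0.004,0.005,0.015,0,0,0],
  [0,0,0.012,0,0,0],
  [0,0,0.01,0,0,0],
  [0,0,0,0,0,0],
])

```text
clock: 19.85
tool_pos: [0.5168, 0.4303, 0.0236]
eef_rot: [-0.016, 1.0, 0.001, 0.001]
contact_force: [-0.5, -0.8, -0.2]
opening: 0.383
```

```bash
python3 -c "
from h import *
plan([516.5,430.2,9],182)"
```

```text
t 19.85 p [516.8 430.3  23.6] xax [-0.999 -0.033 -0.001] zax [ 0.001  0.002 -1.   ] yaw -178.1 F [-0.5 -0.8 -0.2] M [-0.02 -0.02 -0.03] op 0.383 q [-0.6   1.04 -0.31  1.53  0.46  0.64  0.47]
turn [ 0.002  0.001 -0.002] shift [ 0.3 -0.1 14.6]
```

Lower to contact, open partly, rise.

play_rows([
  [0,0,0.006,0,0,0],
  [0,0,0.004,0,0,0],
  [0,0,0.003,0,0,0],
  [0,0,0.001,0,0,0],
])

```text
clock: 20.18
tool_pos: [0.5172, 0.4316, 0.01]
eef_rot: [-0.017, 1.0, 0.002, 0.002]
contact_force: [-0.0, -0.5, -0.9]
opening: 0.383
```

play_rows([
  [0,0,0,0,0,0],
  [0,0,0,0,0,0],
  [0,0,0,0,0,0],
], hand=0.52)

```text
clock: 20.43
tool_pos: [0.518, 0.432, 0.0107]
eef_rot: [-0.017, 1.0, 0.002, 0.002]
contact_force: [0.8, 0.6, -0.0]
opening: 0.521
```

play_rows([
  [0,0,-0.01,0,0,0],
  [0,0,-0.02,0,0,0],
  [0,0,-0.03,0,0,0],
  [0,0,-0.04,0,0,0],
  [0,0,-0.04,0,0,0],
])

```text
clock: 20.85
tool_pos: [0.5134, 0.4271, 0.1493]
eef_rot: [-0.017, 1.0, -0.004, -0.004]
contact_force: [0.2, 0.2, 0.2]
opening: 0.522
```

```bash
python3 -c "
from h import *
a=28.2
plan([470,145,180],180+a)"
```

```text
t 20.85 p [513.4 427.1 149.3] xax [-0.999 -0.034  0.008] zax [-0.007 -0.008 -1.   ] yaw -178.0 F [0.2 0.2 0.2] M [ 0.07 -0.09  0.03] op 0.522 q [-0.57  0.87 -0.38  1.48  0.38  0.87  0.53]
turn [-0.006 -0.009 -0.458] shift [ 171.6 -228.1  -30.7]
```

play_rows([
  [0.005,-0.025,-0.015,-0.006,-0.009,-0.03],
  [0.01,-0.035,-0.015,0,0,0],
  [0.01,-0.035,-0.01,0,0,0],
  [0.01,-0.035,0,0,0,0],
  [0.01,-0.035,0,0,0,0],
], hand=0.8)

```text
clock: 21.27
tool_pos: [0.4818, 0.271, 0.2056]
eef_rot: [-0.038, 0.999, 0.014, 0.013]
contact_force: [0.8, 0.1, 0.8]
opening: 0.796
```

play_rows([
  [0.01,-0.035,0,0,0,0],
  [0.01,-0.03,0,0,0,0],
  [0.01,-0.02,0,0,0,0],
  [0,0,0,0,0,0],
  [0,0,0,0,0,0],
])

```text
clock: 21.68
tool_pos: [0.4563, 0.1695, 0.2082]
eef_rot: [-0.033, 0.999, 0.01, 0.016]
contact_force: [-0.1, 1.5, -0.2]
opening: 0.802
```

play_rows([
  [0,0,0,0,0,0],
  [0,0,0,0,0,0],
])

```text
clock: 21.85
tool_pos: [0.4573, 0.1709, 0.2096]
eef_rot: [-0.033, 0.999, 0.011, 0.018]
contact_force: [0.4, 0.4, 0.3]
opening: 0.802
```

```bash
cat >> h.py <<'E'
def sleeves(save=None,lo=210):
    st=r.get_state(); pose(st); C=cam("wrist",st); im=r.snapshot("wrist")
    if save: cv2.imwrite(save,im)
    for d in r.tip_of("sleeve_0","wrist"):
        u,v=map(int,d["uv"])
        try: b=fine(im,C,.034,(max(u-45,0),max(v-45,0),min(u+45,639),min(v+45,399)),lo=lo)
        except Exception: b=None
        print((u,v),round(d["confidence"],2),"net",(world([d["uv"]],.017,C)[0]*1000).round(1),"rect",None if b is None else [np.round(x,1) for x in b])
E
python3 -c "
from h import *
r.snapshot('top'); sleeves('pics/w7.png')
plan([488,140,60],208.2)"
```

```text
t 21.9 p [457.4 171.3 209.6] xax [-0.997 -0.066 -0.036] zax [ 0.035  0.023 -0.999] yaw -176.2 F [0.5 0.5 0.7] M [-0.01  0.06 -0.03] op 0.8 q [-0.17  0.57 -0.44  2.03  0.42  0.58  0.75]
(431, 220) 0.74 net [513.4 303.9  17. ] rect None
(216, 131) 0.73 net [427.7  63.2  17. ] rect [array([425.4,  66.5]), array([40.3, 57.9]), np.float64(87.1)]
(292, 189) 0.72 net [485.5 143.2  17. ] rect [array([486. , 142.1]), array([62.2, 38. ]), np.float64(28.2)]
(539, 230) 0.58 net [517.8 432.5  17. ] rect [array([513. , 434.1]), array([51.5, 34.8]), np.float64(2.1)]
t 22.0 p [457.1 171.1 209.2] xax [-0.997 -0.067 -0.036] zax [ 0.034  0.023 -0.999] yaw -176.2 F [-0.8  0.3  0.4] M [ 0.05  0.01 -0.01] op 0.799 q [-0.17  0.57 -0.44  2.03  0.42  0.58  0.75]
turn [ 0.012  0.039 -0.425] shift [-12.5 -42.  149.2]
```

play_rows([
  [0,0,0.01,0.012,0.039,-0.106],
  [0,0,0.03,0,0,-0.106],
  [-0.004,-0.012,0.03,0,0,-0.106],
  [-0.004,-0.012,0.03,0,0,-0.106],
  [-0.004,-0.015,0.03,0,0,0],
])

```text
clock: 22.42
tool_pos: [0.4889, 0.1528, 0.0804]
eef_rot: [-0.259, 0.966, 0.008, 0.007]
contact_force: [1.0, 0.3, -0.4]
opening: 0.8
```

play_rows([
  [0,0,0.01,0,0,0],
  [0,0,0,0,0,0],
])

```text
clock: 22.58
tool_pos: [0.4889, 0.1508, 0.064]
eef_rot: [-0.259, 0.966, 0.007, 0.004]
contact_force: [-0.1, 0.1, -0.1]
opening: 0.801
```

```bash
python3 -c "
from h import *
plan([487.5,140.5,4],208.2)"
```

```text
t 22.58 p [488.9 150.8  64. ] xax [-0.866 -0.5   -0.01 ] zax [ 0.003  0.015 -1.   ] yaw -150.0 F [-0.1  0.1 -0.1] M [0.06 0.08 0.02] op 0.801 q [-0.17  0.86 -0.35  2.03  0.76  0.37  0.97]
turn [0.012 0.01  0.031] shift [ 6.1 -8.5 60. ]
```

play_rows([
  [0.002,-0.004,0.015,0.012,0.01,0.031],
  [0.003,-0.003,0.016,0,0,0],
  [0,0,0.015,0,0,0],
  [0,0,0.009,0,0,0],
  [0,0,0,0,0,0],
], hand=0.65)

```text
clock: 23.0
tool_pos: [0.4902, 0.148, 0.0081]
eef_rot: [-0.245, 0.97, 0.001, 0.002]
contact_force: [-0.8, -0.3, 0.5]
opening: 0.649
```

```bash
python3 -c "
from h import *
plan([487.5,140.5,4],208.2)"
```

```text
t 23.0 p [490.2 148.    8.1] xax [-0.88  -0.475 -0.005] zax [ 0.004  0.004 -1.   ] yaw -151.7 F [-0.8 -0.3  0.5] M [-0.   -0.01 -0.01] op 0.649 q [-0.25  0.95 -0.21  2.04  0.83  0.23  0.87]
turn [0.001 0.005 0.002] shift [ 5.9 -5.3  4.1]
```

play_rows([
  [0.003,-0.003,0.002,0,0.005,0],
  [0.003,-0.002,0.002,0,0,0],
  [0.001,-0.001,0,0,0,0],
])

```text
clock: 23.25
tool_pos: [0.4878, 0.1418, 0.0056]
eef_rot: [-0.246, 0.969, 0.002, 0.002]
contact_force: [0.4, -0.4, 0.3]
opening: 0.648
```

play_rows([
  [0,0,0.001,0,0,0],
  [0,0,0.001,0,0,0],
  [0,0,0,0,0,0],
  [0,0,0,0,0,0],
  [0,0,0,0,0,0],
], hand=0, squeeze=25)

```text
clock: 23.67
tool_pos: [0.4889, 0.1414, 0.0055]
eef_rot: [-0.245, 0.969, 0.002, 0.003]
contact_force: [-0.0, 0.1, -0.2]
opening: 0.384
```

```bash
python3 -c "
from h import *
plan([487.5,140.5,4],208.2)"
```

```text
t 23.67 p [488.9 141.4   5.5] xax [-0.88  -0.476 -0.007] zax [ 0.005  0.005 -1.   ] yaw -151.6 F [-0.   0.1 -0.2] M [-0.01  0.08 -0.  ] op 0.384 q [-0.25  0.95 -0.19  2.05  0.84  0.21  0.87]
turn [0.002 0.007 0.004] shift [ 1.7 -0.1  1.5]
```

play_rows([
  [0,0,-0.02,0.002,0.007,0],
  [0,0,-0.025,0,0,0],
  [0,0,-0.025,0,0,0.11],
  [0,0,-0.01,0,0,0.115],
  [0,0.01,0,0,0,0.115],
])

```text
clock: 24.08
tool_pos: [0.4852, 0.1485, 0.0875]
eef_rot: [-0.071, 0.997, -0.001, -0.003]
contact_force: [-0.3, -0.4, -1.3]
opening: 0.379
```

play_rows([
  [0,0.015,0,0,0,0.115],
  [0,0.01,0,0,0,0.115],
  [-0.01,0,0,0,0,0],
  [0,0,0,0,0,0],
  [0,0,0,0,0,0],
])

```text
clock: 24.5
tool_pos: [0.4926, 0.1759, 0.0897]
eef_rot: [0.052, 0.999, -0.0, -0.001]
contact_force: [0.3, -0.8, -0.3]
opening: 0.382
```

```bash
python3 -c "
from h import *
plan([539,182.5,88.5],175.2)"
```

```text
t 24.5 p [492.6 175.9  89.7] xax [-0.995  0.103  0.002] zax [-0.002  0.    -1.   ] yaw 174.1 F [ 0.3 -0.8 -0.3] M [ 0.03 -0.01 -0.03] op 0.382 q [-0.27  0.81 -0.26  1.99  0.48  0.41  0.56]
turn [-0.    -0.002 -0.02 ] shift [-45.7  10.5   1.2]
```

play_rows([
  [-0.01,0.005,0,0,0,-0.02],
  [-0.012,0.005,0,0,0,0],
  [-0.012,0.001,0,0,0,0],
  [-0.008,0,0,0,0,0],
  [-0.004,0,0,0,0,0],
])

```text
clock: 24.92
tool_pos: [0.5365, 0.1807, 0.0886]
eef_rot: [0.04, 0.999, -0.002, -0.004]
contact_force: [0.1, 0.5, -1.2]
opening: 0.385
```

```bash
python3 -c "
from h import *
plan([559,180.8,88.5],175.2)"
```

```text
t 24.92 p [536.5 180.7  88.6] xax [-0.997  0.079  0.009] zax [-0.009 -0.003 -1.   ] yaw 175.5 F [ 0.1  0.5 -1.2] M [0.03 0.02 0.04] op 0.385 q [-0.22  0.85 -0.31  1.85  0.47  0.53  0.64]
turn [-0.004 -0.009  0.005] shift [-22.4   2.    0.1]
```

play_rows([
  [-0.006,0.002,0,-0.004,-0.009,0.005],
  [-0.005,0,0,0,0,0],
  [-0.005,0,0,0,0,0],
  [-0.004,0,0,0,0,0],
])

```text
clock: 25.25
tool_pos: [0.5563, 0.1795, 0.0879]
eef_rot: [0.042, 0.999, -0.001, -0.001]
contact_force: [-0.8, 0.1, 0.4]
opening: 0.383
```

```bash
python3 -c "
from h import *
plan([579,179.2,88.5],175.2)"
```

```text
t 25.25 p [556.3 179.5  87.9] xax [-0.996  0.085  0.002] zax [-0.002 -0.002 -1.   ] yaw 175.1 F [-0.8  0.1  0.4] M [ 0.05 -0.03 -0.01] op 0.383 q [-0.21  0.86 -0.32  1.8   0.47  0.56  0.66]
turn [-0.002 -0.002 -0.001] shift [-22.6   1.6  -0.6]
```

play_rows([
  [-0.004,0.001,-0.001,-0.002,-0.002,0],
  [-0.004,0.001,0,0,0,0],
  [-0.005,0,0,0,0,0],
  [-0.005,0,0,0,0,0],
])

```text
clock: 25.58
tool_pos: [0.5753, 0.1799, 0.0889]
eef_rot: [0.042, 0.999, -0.0, -0.0]
contact_force: [0.2, -0.0, -1.0]
opening: 0.387
```

play_rows([
  [-0.004,0,0,0,0,0],
  [-0.004,0,0,0,0,0],
  [-0.004,0,0,0,0,0],
])

```text
clock: 25.83
tool_pos: [0.5889, 0.1788, 0.0889]
eef_rot: [0.042, 0.999, 0.0, -0.0]
contact_force: [-0.0, 1.0, 0.3]
opening: 0.381
```

```bash
python3 -c "
from h import *
plan([620,175.8,88.5],175.2)"
```

```text
t 25.83 p [588.9 178.8  88.9] xax [-0.996  0.084  0.   ] zax [-0.  0. -1.] yaw 175.2 F [-0.   1.   0.3] M [ 0.02 -0.   -0.  ] op 0.381 q [-0.18  0.89 -0.34  1.7   0.45  0.63  0.71]
turn [ 0.    -0.    -0.001] shift [-31.2  -0.4   0.4]
```

play_rows([
  [-0.005,0,0,0,0,0],
  [-0.006,0,0,0,0,0],
  [-0.006,0,0,0,0,0],
  [-0.005,0,0,0,0,0],
])

```text
clock: 26.17
tool_pos: [0.6128, 0.1766, 0.0888]
eef_rot: [0.042, 0.999, -0.0, -0.0]
contact_force: [-0.8, 0.7, -0.1]
opening: 0.385
```

play_rows([
  [-0.004,0,0,0,0,0],
  [-0.003,0,0,0,0,0],
  [-0.003,0,0,0,0,0],
])

```text
clock: 26.42
tool_pos: [0.619, 0.176, 0.088]
eef_rot: [0.042, 0.999, -0.001, -0.006]
contact_force: [-10.4, 0.1, 4.7]
opening: 0.382
```

```bash
python3 -c "
from h import *
plan([620,175.8,88.5],175.2)"
```

```text
t 26.42 p [619. 176.  88.] xax [-0.996  0.085  0.011] zax [-0.012 -0.002 -1.   ] yaw 175.1 F [-10.4   0.1   4.7] M [ 0.03  1.74 -0.11] op 0.382 q [-0.16  0.93 -0.36  1.6   0.44  0.71  0.76]
turn [-0.003 -0.011 -0.001] shift [-1.  -0.1 -0.5]
```

play_rows([
  [0.01,0,0,0,-0.011,0],
  [0.02,0,0,0,0,0],
  [0.025,0,0,0,0,0],
  [0.025,0,0,0,0,0],
  [0.015,0,0,0,0,0],
])

```text
clock: 26.83
tool_pos: [0.525, 0.1838, 0.0874]
eef_rot: [0.045, 0.999, -0.0, 0.001]
contact_force: [-0.5, 0.0, -0.7]
opening: 0.383
```

play_rows([
  [0,0,-0.01,0,0,0],
  [0,-0.015,-0.025,0,0,-0.1],
  [0.005,-0.03,-0.02,0,0,-0.1],
  [0.01,-0.03,0,0,0,0],
  [0.005,-0.03,0,0,0,0],
])

```text
clock: 27.25
tool_pos: [0.5127, 0.0861, 0.148]
eef_rot: [-0.07, 0.998, 0.003, 0.004]
contact_force: [0.6, -0.1, -0.2]
opening: 0.383
```

```bash
python3 -c "
from h import *
plan([486.5,-70,140],186.5)"
```

```text
t 27.25 p [512.7  86.1 148. ] xax [-0.99  -0.14  -0.008] zax [ 0.007  0.007 -1.   ] yaw -172.0 F [ 0.6 -0.1 -0.2] M [-0.   -0.04 -0.03] op 0.383 q [ 0.01  0.72 -0.43  1.97  0.53  0.56  0.93]
turn [0.006 0.008 0.027] shift [  43.7 -152.2    8. ]
```

play_rows([
  [0.009,-0.025,0,0.006,0.008,0.027],
  [0.009,-0.03,0,0,0,0],
  [0.009,-0.03,0,0,0,0],
  [0.009,-0.03,0,0,0,0],
  [0.005,-0.025,0,0,0,0],
])

```text
clock: 27.67
tool_pos: [0.4968, -0.0676, 0.1537]
eef_rot: [-0.054, 0.998, -0.001, 0.007]
contact_force: [0.4, -0.0, -0.8]
opening: 0.383
```

play_rows([
  [0,-0.003,0.01,0,0,0],
  [0,0,0,0,0,0],
  [0,0,0,0,0,0],
])

```text
clock: 27.92
tool_pos: [0.5001, -0.0811, 0.1453]
eef_rot: [-0.047, 0.999, -0.005, 0.009]
contact_force: [-0.9, 0.8, -0.3]
opening: 0.384
```

```bash
python3 -c "
from h import *
plan([486.5,-70,10.5],186.5)
r.snapshot('top')
st=r.get_state(); cv2.imwrite('pics/w8.png',r.snapshot('wrist')); plan([486.5,-70,10.5],186.5)"
```

```text
t 27.92 p [500.1 -81.1 145.3] xax [-0.995 -0.094 -0.018] zax [ 0.019 -0.009 -1.   ] yaw -174.6 F [-0.9  0.8 -0.3] M [ 0.04  0.04 -0.04] op 0.384 q [ 0.33  0.71 -0.42  2.02  0.59  0.52  1.14]
turn [-0.011  0.018 -0.02 ] shift [ 12.3  12.5 134.8]
t 28.02 p [500.  -79.4 145.3] xax [-0.995 -0.096 -0.018] zax [ 0.019 -0.008 -1.   ] yaw -174.5 F [-1.  -0.   0.5] M [ 0.06  0.01 -0.02] op 0.384 q [ 0.33  0.71 -0.43  2.02  0.59  0.52  1.14]
turn [-0.01   0.018 -0.017] shift [ 12.4  10.9 134.8]
```

View pics/w8.png

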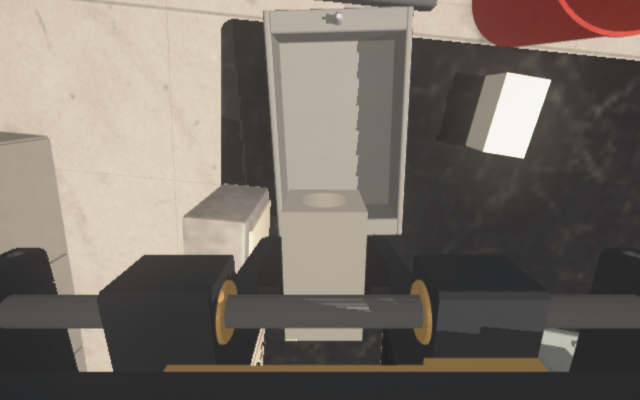

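```bash
python3 - <<'E'
from h import *
C=cam("wrist"); 
print(world([(222,185),(270,188)],0,C).round(3))
for z in (.03,.05,.07,.09,.11): print(z,world([(185,215),(245,226)],z,C).round(3).tolist())
# case check: near pin tip, inner-edge corners at z=.044
print(world([(337,18)],.055,C), world([(265,12),(412,8),(405,235)],.044,C).round(4).tolist())
E
```

```text
[[ 0.514 -0.176  0.   ]
 [ 0.513 -0.13   0.   ]]
0.03 [[0.535, -0.198, 0.03], [0.541, -0.146, 0.03]]
0.05 [[0.527, -0.19, 0.05], [0.532, -0.141, 0.05]]
0.07 [[0.519, -0.181, 0.07], [0.523, -0.137, 0.07]]
0.09 [[0.51, -0.172, 0.09], [0.514, -0.132, 0.09]]
0.11 [[0.502, -0.163, 0.11], [0.505, -0.127, 0.11]]
[[ 0.37631887 -0.08301766  0.055     ]] [[0.3749, -0.1324, 0.044], [0.3632, -0.0329, 0.044], [0.5294, -0.009, 0.044]]
```

```bash
python3 -c "
from h import *
plan([415.9,-78,60],186.5)"
```

```text
t 28.02 p [500.  -79.4 145.3] xax [-0.995 -0.096 -0.018] zax [ 0.019 -0.008 -1.   ] yaw -174.5 F [-1.  -0.   0.5] M [ 0.06  0.01 -0.02] op 0.384 q [ 0.33  0.71 -0.43  2.02  0.59  0.52  1.14]
turn [-0.01   0.018 -0.017] shift [83.4 10.9 85.3]
```

play_rows([
  [0.015,0.003,0,-0.01,0.018,-0.017],
  [0.02,0.003,0,0,0,0],
  [0.02,0.003,0.015,0,0,0],
  [0.018,0.002,0.02,0,0,0],
  [0.01,0,0.02,0,0,0],
])

```text
clock: 28.43
tool_pos: [0.4185, -0.0692, 0.0931]
eef_rot: [-0.064, 0.998, 0.005, 0.006]
contact_force: [0.2, -0.3, -1.8]
opening: 0.386
```

play_rows([
  [0,0,0.015,0,0,0],
  [0,0,0.005,0,0,0],
  [0,0,0,0,0,0],
])

```text
clock: 28.68
tool_pos: [0.4115, -0.0642, 0.0711]
eef_rot: [-0.069, 0.998, 0.006, -0.0]
contact_force: [-0.6, 1.0, -1.1]
opening: 0.38
```

```bash
python3 -c "
from h import *
plan([415.9,-78,10.5],186.5)"
```

```text
t 28.68 p [411.5 -64.2  71.1] xax [-0.99  -0.138 -0.001] zax [-0.001  0.012 -1.   ] yaw -172.1 F [-0.6  1.  -1.1] M [-0.01 -0.03 -0.06] op 0.38 q [ 0.11  0.79 -0.09  2.31  0.84  0.07  0.92]
turn [0.012 0.001 0.025] shift [ -2.8 -14.2  60.6]
```

play_rows([
  [-0.001,-0.005,0.005,0.012,0,0.025],
  [0,-0.005,0.006,0,0,0],
  [0,-0.004,0.006,0,0,0],
  [0,0,0.006,0,0,0],
  [0,0,0,0,0,0],
])

```text
clock: 29.1
tool_pos: [0.4145, -0.0721, 0.0549]
eef_rot: [-0.062, 0.998, 0.001, -0.0]
contact_force: [-0.6, -0.9, -0.4]
opening: 0.39
```

```bash
python3 -c "
from h import *
plan([415.9,-78,10.5],186.5)"
```

```text
t 29.1 p [414.5 -72.1  54.9] xax [-0.992 -0.123  0.   ] zax [-0.     0.002 -1.   ] yaw -172.9 F [-0.6 -0.9 -0.4] M [0.05 0.03 0.07] op 0.39 q [ 0.11  0.83 -0.07  2.3   1.38  0.05  0.38]
turn [ 0.002 -0.     0.01 ] shift [-0.7 -6.  44.4]
```

play_rows([
  [0,-0.004,0.003,0,0,0.01],
  [0,-0.003,0.005,0,0,0],
  [0,0,0.006,0,0,0],
  [0,0,0,0,0,0],
])

```text
clock: 29.43
tool_pos: [0.4172, -0.0762, 0.0429]
eef_rot: [-0.06, 0.998, 0.001, 0.002]
contact_force: [-0.5, -0.2, -0.1]
opening: 0.383
```

```bash
python3 -c "
from h import *
plan([415.9,-78,10.5],186.5)"
```

```text
t 29.43 p [417.2 -76.2  42.9] xax [-0.993 -0.121 -0.005] zax [ 0.005  0.003 -1.   ] yaw -173.1 F [-0.5 -0.2 -0.1] M [0.09 0.02 0.03] op 0.383 q [ 0.18  0.86 -0.17  2.3   1.66  0.13  0.1 ]
turn [0.003 0.005 0.007] shift [ 1.5 -1.7 32.4]
```

Good; continue down.

play_rows([
  [0.001,-0.001,0.006,0.003,0.005,0.007],
  [0,-0.001,0.006,0,0,0],
  [0,0,0.006,0,0,0],
  [0,0,0.005,0,0,0],
  [0,0,0,0,0,0],
])

```text
clock: 29.85
tool_pos: [0.4172, -0.0759, 0.0222]
eef_rot: [-0.059, 0.998, 0.001, 0.001]
contact_force: [0.7, 0.4, 0.6]
opening: 0.382
```

```bash
python3 -c "
from h import *
plan([415.9,-78,10.5],186.5)"
```

```text
t 29.85 p [417.2 -75.9  22.2] xax [-0.993 -0.117 -0.002] zax [ 0.001  0.002 -1.   ] yaw -173.3 F [0.7 0.4 0.6] M [0.04 0.04 0.02] op 0.382 q [ 0.25  0.92 -0.29  2.29  1.77  0.23 -0.01]
turn [0.001 0.002 0.004] shift [ 1.5 -2.  11.7]
```

play_rows([
  [0.001,-0.001,0.005,0,0.002,0.004],
  [0.001,-0.001,0.004,0,0,0],
  [0,0,0.002,0,0,0],
  [0,0,0.001,0,0,0],
])

```text
clock: 30.18
tool_pos: [0.4154, -0.0779, 0.0103]
eef_rot: [-0.057, 0.998, 0.0, -0.0]
contact_force: [-0.0, -0.9, 0.7]
opening: 0.384
```

```bash
python3 -c "
from h import *
plan([415.9,-78,10.5],186.5)"
```

```text
t 30.18 p [415.4 -77.9  10.3] xax [-0.993 -0.115  0.001] zax [-0.001  0.001 -1.   ] yaw -173.4 F [-0.  -0.9  0.7] M [ 0.07 -0.04 -0.02] op 0.384 q [ 0.28  0.95 -0.34  2.29  1.82  0.28 -0.06]
turn [ 0.001 -0.001  0.001] shift [-0.5 -0.1 -0.2]
```

play_rows([
  [0,0,0,0,0,0],
  [0,0,0,0,0,0],
  [0,0,0,0,0,0],
], hand=0.52)

```text
clock: 30.43
tool_pos: [0.4151, -0.0779, 0.0101]
eef_rot: [-0.057, 0.998, 0.0, -0.001]
contact_force: [-0.4, 0.6, 0.7]
opening: 0.519
```

play_rows([
  [0,0,-0.01,0,0,0],
  [0,0,-0.02,0,0,0],
  [0,0,-0.025,0,0,0],
  [0,0,-0.03,0,0,0],
  [0,0,-0.03,0,0,0],
])

```text
clock: 30.85
tool_pos: [0.4159, -0.0819, 0.0839]
eef_rot: [-0.057, 0.998, -0.006, -0.002]
contact_force: [0.7, -0.3, -0.2]
opening: 0.522
```

play_rows([
  [0,0.01,-0.03,0,0,0],
  [0,0.025,-0.02,0,0,0],
  [0,0.03,-0.01,0,0,0],
  [0,0.03,0,0,0,0.09],
  [0,0.02,0,0,0,0.09],
], hand=0.8)

```text
clock: 31.27
tool_pos: [0.4048, 0.0312, 0.1489]
eef_rot: [0.043, 0.999, -0.008, 0.0]
contact_force: [0.4, 0.3, -0.5]
opening: 0.802
```

play_rows([
  [0,0,0,0,0,0],
  [0,0,0,0,0,0],
])

```text
clock: 31.43
tool_pos: [0.4053, 0.0363, 0.1502]
eef_rot: [0.039, 0.999, -0.006, 0.002]
contact_force: [0.0, 0.4, -0.1]
opening: 0.803
```

```bash
python3 -c "
from h import *
r.snapshot('top'); sleeves('pics/w9.png')
plan([434,61.4,60],176.3)"
```

```text
t 31.48 p [405.5  36.5 150.1] xax [-0.997  0.079 -0.005] zax [ 0.004 -0.012 -1.   ] yaw 175.5 F [0.7 0.2 0.5] M [ 0.06  0.   -0.04] op 0.798 q [ 0.09  0.63 -0.47  2.28  0.8   0.4   0.44]
(356, 206) 0.83 net [427.9  64.1  17. ] rect [array([426.4,  61.6]), array([33.6, 59.7]), np.float64(86.0)]
(605, 271) 0.71 net [511.8 300.5  17. ] rect None
(201, 205) 0.67 net [415.3 -78.7  17. ] rect [array([407.9, -87.1]), array([20.3, 28.2]), np.float64(86.6)]
t 31.58 p [405.3  34.8 149.8] xax [-0.997  0.082 -0.004] zax [ 0.003 -0.013 -1.   ] yaw 175.3 F [-1.  -1.3  0.1] M [ 0.07 -0.03 -0.07] op 0.797 q [ 0.09  0.63 -0.46  2.28  0.8   0.4   0.44]
turn [-0.013  0.004 -0.018] shift [-26.9  28.4  89.8]
```

View pics/w9.png

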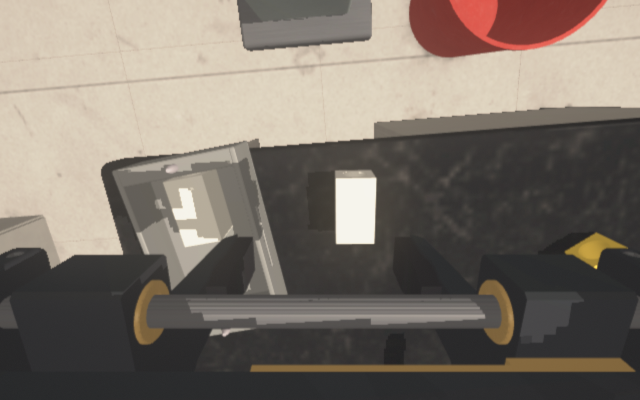

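play_rows([
  [-0.004,0.01,0.015,-0.013,0.004,-0.018],
  [-0.004,0.01,0.02,0,0,0],
  [-0.004,0.008,0.02,0,0,0],
  [0,0,0.02,0,0,0],
  [0,0,0.01,0,0,0],
], hand=0.65)

```text
clock: 32.0
tool_pos: [0.4214, 0.054, 0.0623]
eef_rot: [0.037, 0.999, -0.001, 0.001]
contact_force: [-0.2, 0.7, 0.3]
opening: 0.651
```

play_rows([
  [0,0,0,0,0,0],
])

```text
clock: 32.08
tool_pos: [0.4207, 0.0527, 0.0604]
eef_rot: [0.037, 0.999, -0.002, -0.001]
contact_force: [-0.4, 0.3, -0.2]
opening: 0.651
```

```bash
python3 -c "
from h import *
plan([418,62.2,4],176.1)"
```

```text
t 32.08 p [420.7  52.7  60.4] xax [-0.997  0.075  0.001] zax [-0.002 -0.004 -1.   ] yaw 175.7 F [-0.4  0.3 -0.2] M [ 0.06 -0.   -0.  ] op 0.651 q [-0.18  0.82 -0.1   2.29  1.09  0.08  0.17]
turn [-0.004 -0.001 -0.007] shift [ 3.3  9.3 56.4]
```

play_rows([
  [0.001,0.005,0.003,-0.004,0,-0.007],
  [0.001,0.004,0.008,0,0,0],
  [0,0.001,0.01,0,0,0],
  [0,0,0.01,0,0,0],
  [0,0,0,0,0,0],
])

```text
clock: 32.5
tool_pos: [0.4196, 0.0555, 0.0345]
eef_rot: [0.036, 0.999, -0.004, -0.003]
contact_force: [-0.6, 0.5, -0.1]
opening: 0.654
```

```bash
python3 -c "
from h import *
plan([418,62.2,4],176.1)"
```

```text
t 32.5 p [419.6  55.5  34.5] xax [-0.997  0.072  0.005] zax [-0.006 -0.008 -1.   ] yaw 175.9 F [-0.6  0.5 -0.1] M [0.07 0.04 0.06] op 0.654 q [-0.15  0.88 -0.16  2.29  1.68  0.13 -0.43]
turn [-0.009 -0.006 -0.004] shift [ 2.   6.6 30.5]
```

play_rows([
  [0.001,0.005,0,-0.009,-0.006,0],
  [0.001,0.003,0.006,0,0,0],
  [0,0.001,0.008,0,0,0],
  [0,0,0.008,0,0,0],
  [0,0,0.004,0,0,0],
])

```text
clock: 32.92
tool_pos: [0.42, 0.0585, 0.0111]
eef_rot: [0.04, 0.999, -0.002, 0.002]
contact_force: [0.1, 0.4, -0.2]
opening: 0.653
```

```bash
python3 -c "
from h import *
plan([418,62.2,4],176.1)"
```

```text
t 32.92 p [420.   58.5  11.1] xax [-0.997  0.079 -0.005] zax [ 0.004 -0.004 -1.   ] yaw 175.5 F [ 0.1  0.4 -0.2] M [ 0.06  0.06 -0.04] op 0.653 q [-0.04  0.95 -0.34  2.29  1.82  0.29 -0.59]
turn [-0.004  0.005 -0.011] shift [2.3 3.6 7.1]
```

play_rows([
  [0.001,0.003,0.004,-0.004,0.005,-0.011],
  [0.001,0.001,0.002,0,0,0],
  [0,0,0.001,0,0,0],
])

```text
clock: 33.17
tool_pos: [0.4185, 0.0604, 0.0044]
eef_rot: [0.035, 0.999, -0.0, -0.0]
contact_force: [0.3, 0.0, -0.4]
opening: 0.652
```

play_rows([
  [0,0,0.001,0,0,0],
  [0,0,0.001,0,0,0],
  [0,0,0,0,0,0],
  [0,0,0,0,0,0],
  [0,0,0,0,0,0],
], hand=0, squeeze=25)

```text
clock: 33.58
tool_pos: [0.4186, 0.0603, 0.0029]
eef_rot: [0.035, 0.999, -0.001, -0.0]
contact_force: [-0.7, 0.2, -0.8]
opening: 0.383
```

```bash
python3 -c "
from h import *
plan([418,62.2,4],176.1)"
```

```text
t 33.58 p [418.6  60.3   2.9] xax [-0.998  0.069  0.   ] zax [-0.001 -0.002 -1.   ] yaw 176.0 F [-0.7  0.2 -0.8] M [0.03 0.01 0.02] op 0.383 q [-0.04  0.97 -0.35  2.29  1.85  0.3  -0.6 ]
turn [-0.002 -0.    -0.001] shift [ 0.8  1.9 -1.1]
```

play_rows([
  [0,0,-0.015,0,0,0],
  [0,0,-0.025,0,0,0],
  [0,0.01,-0.03,0,0,0.008],
  [-0.005,0.03,-0.025,0,0,0.008],
  [-0.015,0.03,-0.005,0,0,0],
])

```text
clock: 34.0
tool_pos: [0.4418, 0.0924, 0.0694]
eef_rot: [0.044, 0.999, -0.015, 0.005]
contact_force: [2.4, -1.1, -2.2]
opening: 0.387
```

play_rows([
  [-0.02,0.03,0,0,0,0],
  [-0.02,0.02,0,0,0,0],
  [-0.015,0.005,0,0,0,0],
  [0,0,0,0,0,0],
  [0,0,0,0,0,0],
])

```text
clock: 34.42
tool_pos: [0.5047, 0.1521, 0.072]
eef_rot: [0.042, 0.999, -0.011, 0.007]
contact_force: [-1.1, -0.6, -0.3]
opening: 0.384
```

```bash
python3 -c "
from h import *
plan([530,183.3,85.9],175.2)"
```

```text
t 34.42 p [504.7 152.1  72. ] xax [-0.996  0.083 -0.014] zax [ 0.012 -0.022 -1.   ] yaw 175.2 F [-1.1 -0.6 -0.3] M [ 0.    0.06 -0.01] op 0.384 q [-0.1   0.87 -0.5   1.98  0.89  0.53  0.23]
turn [-0.021  0.014  0.001] shift [-22.6  33.2 -13.9]
```

play_rows([
  [0,0.008,-0.006,-0.021,0.014,0],
  [-0.003,0.01,-0.006,0,0,0],
  [-0.005,0.01,-0.003,0,0,0],
  [-0.005,0.005,0,0,0,0],
  [-0.003,0,0,0,0,0],
])

```text
clock: 34.83
tool_pos: [0.5159, 0.1779, 0.0851]
eef_rot: [0.041, 0.999, -0.005, -0.005]
contact_force: [0.1, 0.5, -1.2]
opening: 0.384
```

```bash
python3 -c "
from h import *
plan([530,183.3,85.9],175.2)"
```

```text
t 34.83 p [515.9 177.9  85.1] xax [-0.997  0.082  0.01 ] zax [-0.01 -0.01 -1.  ] yaw 175.3 F [ 0.1  0.5 -1.2] M [-0.01  0.03  0.01] op 0.384 q [-0.09  0.88 -0.57  1.9   0.81  0.62  0.3 ]
turn [-0.011 -0.01   0.002] shift [-13.6   6.6  -0.8]
```

play_rows([
  [-0.003,0.003,0,-0.011,-0.01,0],
  [-0.003,0.003,-0.001,0,0,0],
  [-0.004,0.001,0,0,0,0],
  [-0.004,0,0,0,0,0],
])

```text
clock: 35.17
tool_pos: [0.5287, 0.1804, 0.0846]
eef_rot: [0.041, 0.999, -0.002, -0.001]
contact_force: [-1.2, -0.1, -0.4]
opening: 0.382
```

```bash
python3 -c "
from h import *
plan([549,181.7,85.9],175.2)"
```

```text
t 35.17 p [528.7 180.4  84.6] xax [-0.997  0.082  0.002] zax [-0.002 -0.004 -1.   ] yaw 175.3 F [-1.2 -0.1 -0.4] M [0.03 0.01 0.01] op 0.382 q [-0.08  0.89 -0.58  1.87  0.8   0.63  0.32]
turn [-0.004 -0.002  0.002] shift [-20.1   3.   -1.3]
```

play_rows([
  [-0.004,0.002,-0.001,-0.004,-0.002,0],
  [-0.005,0.001,-0.001,0,0,0],
  [-0.005,0.001,0,0,0,0],
  [-0.004,0,0,0,0,0],
])

```text
clock: 35.5
tool_pos: [0.5489, 0.182, 0.0864]
eef_rot: [0.041, 0.999, -0.001, -0.0]
contact_force: [0.0, -0.1, -1.4]
opening: 0.382
```

```bash
python3 -c "
from h import *
plan([569,180,85.9],175.2)"
```

```text
t 35.5 p [548.9 182.   86.4] xax [-0.997  0.083  0.   ] zax [-0.    -0.001 -1.   ] yaw 175.3 F [ 0.  -0.1 -1.4] M [-0.01 -0.02 -0.07] op 0.382 q [-0.07  0.91 -0.59  1.81  0.78  0.68  0.37]
turn [-0.001 -0.     0.001] shift [-20.2  -0.3   0.5]
```

play_rows([
  [-0.005,0,0,0,0,0],
  [-0.005,0,0,0,0,0],
  [-0.005,0,0,0,0,0],
  [-0.004,0,0,0,0,0],
])

```text
clock: 35.83
tool_pos: [0.5702, 0.18, 0.0863]
eef_rot: [0.042, 0.999, -0.001, -0.0]
contact_force: [-3.8, 1.5, -0.3]
opening: 0.385
```

play_rows([
  [-0.004,0,0,0,0,0],
  [-0.004,0,0,0,0,0],
  [-0.004,0,0,0,0,0],
])

```text
clock: 36.08
tool_pos: [0.5701, 0.1799, 0.0854]
eef_rot: [0.039, 0.999, -0.003, -0.012]
contact_force: [-9.5, -0.3, 6.0]
opening: 0.382
```

```bash
python3 -c "
from h import *
plan([609.5,176.6,85.9],175.2)"
```

```text
t 36.08 p [570.1 179.9  85.4] xax [-0.997  0.079  0.023] zax [-0.024 -0.005 -1.   ] yaw 175.5 F [-9.5 -0.3  6. ] M [-0.04  1.75 -0.01] op 0.382 q [-0.04  0.94 -0.62  1.73  0.75  0.75  0.44]
turn [-0.007 -0.023  0.005] shift [-39.6  -0.   -0.5]
```

play_rows([
  [0.01,0,0,-0.007,-0.023,0],
  [0.015,0,0,0,0,0],
  [0.02,0,0,0,0,0],
  [0.02,0,0,0,0,0],
  [0.005,0.01,-0.015,0,0,-0.03],
])

```text
clock: 36.5
tool_pos: [0.4981, 0.192, 0.098]
eef_rot: [0.027, 1.0, -0.002, -0.003]
contact_force: [0.6, -0.7, -1.2]
opening: 0.383
```

play_rows([
  [0.01,0.02,-0.02,0,0,-0.03],
  [0.01,0.035,-0.02,0,0,-0.03],
  [0.01,0.035,-0.01,0,0,-0.03],
  [0.005,0.035,0,0,0,0],
  [0.005,0.035,0,0,0,0],
])

```text
clock: 36.92
tool_pos: [0.4582, 0.3491, 0.1503]
eef_rot: [-0.016, 1.0, -0.006, -0.003]
contact_force: [0.7, 0.1, -1.4]
opening: 0.38
```

play_rows([
  [0.005,0.035,0,0,0,0],
  [0.005,0.025,0,0,0,0],
  [0,0,0,0,0,0],
  [0,0,0,0,0,0],
])

```text
clock: 37.25
tool_pos: [0.4414, 0.4232, 0.1517]
eef_rot: [-0.021, 1.0, -0.001, -0.003]
contact_force: [-0.0, -1.1, -0.1]
opening: 0.382
```

```bash
python3 -c "
from h import *
plan([435,427.5,60],182)"
```

```text
t 37.25 p [441.4 423.2 151.7] xax [-0.999 -0.042  0.006] zax [-0.006 -0.001 -1.   ] yaw -177.6 F [-0.  -1.1 -0.1] M [-0.11 -0.02  0.  ] op 0.382 q [-0.47  0.86 -0.68  1.67  0.67  0.86  0.18]
turn [-0.001 -0.006  0.007] shift [ 6.2  4.6 91.7]
```

play_rows([
  [0.003,0.003,0.02,0,-0.006,0.007],
  [0.002,0.001,0.025,0,0,0],
  [0,0,0.025,0,0,0],
  [0,0,0.02,0,0,0],
  [0,0,0,0,0,0],
])

```text
clock: 37.67
tool_pos: [0.4399, 0.4236, 0.06]
eef_rot: [-0.016, 1.0, -0.001, 0.002]
contact_force: [1.5, -1.1, -1.2]
opening: 0.384
```

```bash
python3 -c "
from h import *
plan([435,427.5,7.5],182)"
```

```text
t 37.67 p [439.9 423.6  60. ] xax [-1.    -0.031 -0.004] zax [ 0.004 -0.002 -1.   ] yaw -178.2 F [ 1.5 -1.1 -1.2] M [-0.04 -0.02  0.03] op 0.384 q [-0.53  0.97 -0.57  1.72  0.79  0.69  0.07]
turn [-0.002  0.004 -0.004] shift [ 4.7  4.1 52.5]
```

play_rows([
  [0.003,0.003,0.012,-0.002,0.004,-0.004],
  [0.003,0.002,0.012,0,0,0],
  [0,0,0.01,0,0,0],
  [0,0,0.008,0,0,0],
  [0,0,0,0,0,0],
])

```text
clock: 38.08
tool_pos: [0.4361, 0.4263, 0.0163]
eef_rot: [-0.015, 1.0, 0.0, 0.001]
contact_force: [-0.4, -0.4, -1.3]
opening: 0.379
```

```bash
python3 -c "
from h import *
plan([435,427.5,7.5],182)"
```

```text
t 38.08 p [436.1 426.3  16.3] xax [-1.    -0.031 -0.002] zax [ 0.002  0.    -1.   ] yaw -178.2 F [-0.4 -0.4 -1.3] M [ 0.02 -0.05 -0.03] op 0.379 q [-0.56  1.03 -0.52  1.73  0.84  0.62  0.01]
turn [-0.     0.002 -0.004] shift [1.1 1.2 8.8]
```

play_rows([
  [0.001,0.001,0.004,0,0,0],
  [0,0,0.003,0,0,0],
  [0,0,0.002,0,0,0],
  [0,0,0.001,0,0,0],
])

```text
clock: 38.42
tool_pos: [0.4357, 0.4283, 0.0069]
eef_rot: [-0.015, 1.0, 0.001, 0.002]
contact_force: [-1.8, -2.5, 10.3]
opening: 0.385
```

play_rows([
  [0,0,0,0,0,0],
  [0,0,0,0,0,0],
  [0,0,0,0,0,0],
], hand=0.52)

```text
clock: 38.67
tool_pos: [0.4361, 0.4292, 0.0079]
eef_rot: [-0.015, 1.0, 0.002, 0.002]
contact_force: [0.7, -0.1, 1.2]
opening: 0.516
```

play_rows([
  [0,0,-0.01,0,0,0],
  [0,0,-0.02,0,0,0],
  [0,0,-0.03,0,0,0],
  [0,0,-0.04,0,0,0],
  [0,0,-0.04,0,0,0],
])

```text
clock: 39.08
tool_pos: [0.4324, 0.4244, 0.1469]
eef_rot: [-0.017, 1.0, -0.005, -0.003]
contact_force: [1.0, 0.8, -0.0]
opening: 0.521
```

play_rows([
  [-0.02,-0.01,-0.02,0,0,0],
  [-0.03,-0.01,0,0,0,0],
  [-0.03,-0.01,0,0,0,0],
  [0,0,0,0,0,0],
  [0,0,0,0,0,0],
], hand=1)

```text
clock: 39.5
tool_pos: [0.5174, 0.4035, 0.1851]
eef_rot: [-0.019, 1.0, 0.005, 0.004]
contact_force: [-0.3, 0.6, 0.2]
opening: 0.873
```

```bash
python3 -c "
from h import *
r.snapshot('top')
st=r.get_state(); C=cam('wrist',st); im=r.snapshot('wrist'); cv2.imwrite('pics/w10.png',im); it=r.snapshot('top'); cv2.imwrite('pics/top10.png',it)
for c,CC in (('wrist',C),('top',cam('top'))):
  for d in r.tip_of('cover',c): print(c,d,world([d['uv']],0,CC))
plan([655,350,200],-90)"
```

```text
wrist {'uv': [271.7, 285.2], 'confidence': 0.73} [[0.65613374 0.34832928 0.        ]]
top {'uv': [277.4, 172.2], 'confidence': 0.77} [[0.6636141  0.35042472 0.        ]]
t 39.75 p [515.2 404.  183.7] xax [-0.999 -0.042 -0.006] zax [ 0.006  0.008 -1.   ] yaw -177.6 F [-0.9 -0.4 -0.1] M [ 0.01  0.01 -0.05] op 1.0 q [-0.38  0.87 -0.71  1.52  0.64  0.99  0.35]
turn [ 1.000e-03  1.100e-02 -1.529e+00] shift [  54.  -139.8  -16.3]
```

View pics/w10.png

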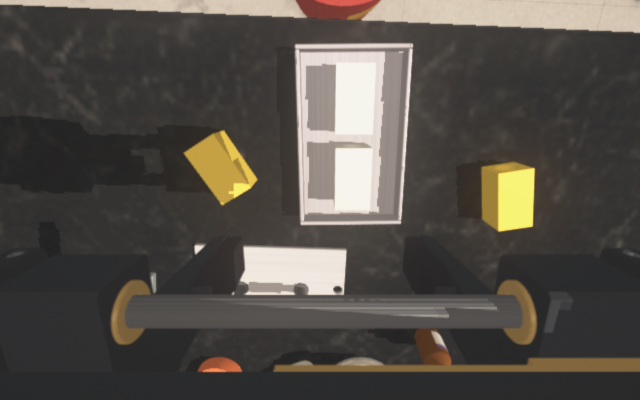

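play_rows([
  [0,-0.01,-0.008,0,0.011,-0.11],
  [0,-0.01,-0.008,0,0,-0.11],
  [0,0,0,0,0,-0.11],
  [0,0,0,0,0,-0.11],
  [0,0,0,0,0,-0.11],
])

```text
clock: 40.17
tool_pos: [0.5106, 0.3862, 0.1995]
eef_rot: [-0.308, 0.951, 0.003, -0.004]
contact_force: [0.1, 0.6, -0.3]
opening: 1.001
```

play_rows([
  [0,-0.01,0,0,0,-0.11],
  [0,-0.01,0,0,0,-0.11],
  [0,-0.01,0,0,0,-0.11],
  [0,-0.01,0,0,0,-0.11],
  [0,-0.015,0,0,0,-0.11],
])

```text
clock: 40.58
tool_pos: [0.5441, 0.3568, 0.1989]
eef_rot: [-0.575, 0.818, 0.006, -0.005]
contact_force: [0.8, -0.3, -1.1]
opening: 1.004
```

play_rows([
  [0,-0.02,0,0,0,-0.11],
  [0,-0.02,0,0,0,-0.11],
  [0,-0.02,0,0,0,-0.08],
  [0,0,0,0,0,0],
  [0,0,0,0,0,0],
])

```text
clock: 41.0
tool_pos: [0.602, 0.3433, 0.1957]
eef_rot: [-0.699, 0.715, 0.008, -0.006]
contact_force: [-1.1, 1.3, 0.7]
opening: 0.998
```

```bash
python3 -c "
from h import *
plan([656.4,350,130],-90)"
```

```text
t 41.0 p [602.  343.3 195.7] xax [-0.021 -1.    -0.001] zax [-0.02   0.002 -1.   ] yaw -91.2 F [-1.1  1.3  0.7] M [0.05 0.14 0.01] op 0.998 q [-0.13  1.03 -1.07  1.33  0.87  1.29  1.91]
turn [ 0.02   0.002 -0.021] shift [ -6.7 -54.4  65.7]
```

play_rows([
  [-0.002,-0.01,0.01,0.02,0.002,-0.021],
  [-0.002,-0.015,0.015,0,0,0],
  [-0.003,-0.015,0.015,0,0,0],
  [0,-0.012,0.015,0,0,0],
  [0,-0.005,0.01,0,0,0],
])

```text
clock: 41.42
tool_pos: [0.6531, 0.3575, 0.1322]
eef_rot: [0.71, -0.704, -0.001, -0.002]
contact_force: [0.5, -0.2, 0.3]
opening: 1.0
```

play_rows([
  [0,0,0,0,0,0],
  [0,0,0,0,0,0],
])

```text
clock: 41.58
tool_pos: [0.6502, 0.3584, 0.1296]
eef_rot: [0.711, -0.703, -0.002, 0.001]
contact_force: [0.1, -0.1, -0.0]
opening: 0.999
```

```bash
python3 -c "
from h import *
plan([656.4,349.7,26],-90)"
```

```text
t 41.58 p [650.2 358.4 129.6] xax [ 0.01  -1.    -0.001] zax [-0.003  0.001 -1.   ] yaw -89.4 F [ 0.1 -0.1 -0. ] M [0.09 0.09 0.03] op 0.999 q [-0.17  1.14 -1.02  1.21  0.95  1.27  1.99]
turn [0.003 0.001 0.01 ] shift [  8.7  -6.2 103.6]
```

play_rows([
  [0.003,-0.003,0.02,0.003,0.001,0.01],
  [0.003,-0.002,0.025,0,0,0],
  [0.002,0,0.02,0,0,0],
  [0,0,0.015,0,0,0],
  [0,0,0.008,0,0,0],
], hand=0.5)

```text
clock: 42.0
tool_pos: [0.6523, 0.3569, 0.0477]
eef_rot: [0.709, -0.705, -0.002, -0.005]
contact_force: [-0.5, -0.0, -1.1]
opening: 0.648
```

```bash
python3 -c "
from h import *
plan([656.4,349.7,25.5],-90)"
```

```text
t 42.0 p [652.3 356.9  47.7] xax [ 0.005 -1.    -0.01 ] zax [ 0.005  0.01  -1.   ] yaw -89.7 F [-0.5 -0.  -1.1] M [0.05 0.14 0.04] op 0.648 q [-0.17  1.24 -0.98  1.25  1.03  1.15  1.94]
turn [-0.005  0.01   0.005] shift [ 7.2 -4.1 22.2]
```

play_rows([
  [0.004,-0.002,0.008,-0.005,0.01,0.005],
  [0.003,-0.002,0.007,0,0,0],
  [0.001,0,0.002,0,0,0],
  [0,0,0,0,0,0],
])

```text
clock: 42.33
tool_pos: [0.6555, 0.3498, 0.0303]
eef_rot: [0.707, -0.707, -0.0, 0.001]
contact_force: [0.4, 0.5, 0.9]
opening: 0.502
```

```bash
python3 -c "
from h import *
plan([656.4,349.7,25.5],-90)"
```

```text
t 42.33 p [655.5 349.8  30.3] xax [ 0.001 -1.     0.   ] zax [-0.001 -0.    -1.   ] yaw -90.0 F [0.4 0.5 0.9] M [ 0.11  0.1  -0.01] op 0.502 q [-0.17  1.26 -0.97  1.24  1.04  1.15  1.95]
turn [ 0.001 -0.     0.001] shift [ 0.1 -0.9  4.8]
```

play_rows([
  [0,-0.001,0.004,0,0,0],
  [0,0,0.001,0,0,0],
  [0,0,0,0,0,0],
])

```text
clock: 42.58
tool_pos: [0.6576, 0.3504, 0.0269]
eef_rot: [-0.707, 0.707, 0.0, 0.001]
contact_force: [0.3, -0.2, -0.7]
opening: 0.501
```

play_rows([
  [0,0,0,0,0,0],
  [0,0,0,0,0,0],
  [0,0,0,0,0,0],
  [0,0,0,0,0,0],
  [0,0,0,0,0,0],
], hand=0, squeeze=40)

```text
clock: 43.0
tool_pos: [0.6578, 0.3513, 0.0283]
eef_rot: [-0.707, 0.707, 0.001, 0.002]
contact_force: [-0.2, 0.1, -0.1]
opening: 0.142
```

play_rows([
  [0,0,0,0,0,0],
  [0,0,0,0,0,0],
])

```text
clock: 43.17
tool_pos: [0.6577, 0.3513, 0.0283]
eef_rot: [-0.707, 0.707, 0.001, 0.002]
contact_force: [0.1, -0.4, -0.5]
opening: 0.128
```

```bash
python3 -c "
from h import *
plan([656.4,349.7,25.5],-90)"
```

```text
t 43.17 p [657.7 351.3  28.3] xax [-0.    -1.    -0.003] zax [ 0.002  0.003 -1.   ] yaw -90.0 F [ 0.1 -0.4 -0.5] M [ 0.1   0.09 -0.05] op 0.128 q [-0.17  1.26 -0.97  1.24  1.04  1.14  1.95]
turn [-0.002  0.003 -0.   ] shift [1.6 1.3 2.8]
```

play_rows([
  [0,0,-0.01,0,0,0],
  [0,0,-0.02,0,0,0],
  [0,0,-0.035,0,0,0],
  [0,0,-0.035,0,0,0],
  [0,0,-0.035,0,0,0],
])

```text
clock: 43.58
tool_pos: [0.6533, 0.3464, 0.1605]
eef_rot: [0.708, -0.706, -0.001, 0.008]
contact_force: [1.0, 0.5, -2.9]
opening: 0.133
```

play_rows([
  [0,0,-0.035,0,0,0],
  [0.01,0.015,-0.025,0,0,0],
  [0.015,0.02,-0.01,0,0,0],
  [0.015,0.02,0,0,0,0],
  [0.015,0.02,0,0,0,0],
])

```text
clock: 44.0
tool_pos: [0.5794, 0.2989, 0.2537]
eef_rot: [0.708, -0.706, -0.002, -0.005]
contact_force: [0.5, -0.3, -2.1]
opening: 0.133
```

play_rows([
  [0.015,0.02,0,0,0,0],
  [0.015,0.02,0,0,0,0.06],
  [0,0,0,0,0,0.11],
  [0,0,0,0,0,0.11],
  [0,0,0,0,0,0.11],
])

```text
clock: 44.42
tool_pos: [0.5311, 0.2632, 0.2627]
eef_rot: [-0.554, 0.832, -0.001, 0.006]
contact_force: [0.3, 0.4, -3.0]
opening: 0.133
```

```bash
python3 -c "
from h import *
plan([500,200,200],-173.1)"
```

```text
t 44.42 p [531.1 263.2 262.7] xax [-0.386 -0.923 -0.009] zax [ 0.011  0.005 -1.   ] yaw -112.7 F [ 0.3  0.4 -3. ] M [ 0.12  0.04 -0.05] op 0.133 q [ 0.01  0.8  -1.06  1.63  0.76  1.16  1.52]
turn [-0.003  0.012  1.054] shift [ 38.5 -59.   62.7]
```

play_rows([
  [0,0,0.005,-0.003,0.012,0.11],
  [0,0,0.005,0,0,0.11],
  [0,0,0.005,0,0,0.11],
  [0,0,0.005,0,0,0.11],
  [0,0,0.005,0,0,0.11],
])

```text
clock: 44.83
tool_pos: [0.5298, 0.2642, 0.2472]
eef_rot: [-0.295, 0.955, -0.003, 0.005]
contact_force: [-0.2, -0.8, -1.4]
opening: 0.13
```

play_rows([
  [0,0,0,0,0,0.11],
  [0,0,0,0,0,0.11],
  [0,0,0,0,0,0.11],
  [0,0,0,0,0,0.11],
  [0,0,0,0,0,0],
])

```text
clock: 45.25
tool_pos: [0.5269, 0.2655, 0.2546]
eef_rot: [-0.069, 0.998, -0.001, 0.008]
contact_force: [-0.2, -0.0, -0.8]
opening: 0.13
```

```bash
python3 -c "
from h import *
plan([453.6,-73.6,200],-173.1)"
```

```text
t 45.25 p [526.9 265.5 254.6] xax [-0.99  -0.138 -0.017] zax [ 0.017 -0.001 -1.   ] yaw -172.0 F [-0.2 -0.  -0.8] M [0.05 0.07 0.03] op 0.13 q [-0.11  0.71 -0.79  1.65  0.59  1.02  0.61]
turn [-0.003  0.017  0.018] shift [ 113.5 -327.8   54.6]
```

play_rows([
  [0.012,-0.02,0.005,-0.003,0.017,0.018],
  [0.012,-0.03,0.005,0,0,0],
  [0.012,-0.032,0.005,0,0,0],
  [0.012,-0.032,0.005,0,0,0],
  [0.012,-0.032,0.005,0,0,0],
])

```text
clock: 45.67
tool_pos: [0.4856, 0.1223, 0.2356]
eef_rot: [-0.077, 0.997, 0.007, 0.006]
contact_force: [0.6, -0.1, -3.0]
opening: 0.131
```

play_rows([
  [0.012,-0.032,0.005,0,0,0],
  [0.012,-0.032,0.005,0,0,0],
  [0.008,-0.03,0.005,0,0,0],
  [0,-0.02,0,0,0,0],
  [0,0,0,0,0,0],
])

```text
clock: 46.08
tool_pos: [0.4673, -0.0078, 0.2215]
eef_rot: [-0.084, 0.996, 0.002, 0.006]
contact_force: [0.2, 0.9, -2.4]
opening: 0.132
```

```bash
python3 -c "
from h import *
plan([453.6,-73.6,140],-173.1)"
```

```text
t 46.08 p [467.3  -7.8 221.5] xax [-0.986 -0.168 -0.012] zax [ 0.012  0.005 -1.   ] yaw -170.3 F [ 0.2  0.9 -2.4] M [ 0.01  0.01 -0.01] op 0.132 q [ 0.44  0.62 -0.83  2.04  0.67  0.76  0.94]
turn [0.003 0.012 0.048] shift [ 21.5 -63.7  81.5]
```

play_rows([
  [0.006,-0.016,0.01,0.003,0.012,0.048],
  [0.006,-0.018,0.015,0,0,0],
  [0.006,-0.018,0.02,0,0,0],
  [0.004,-0.012,0.02,0,0,0],
  [0,0,0.01,0,0,0],
])

```text
clock: 46.5
tool_pos: [0.4596, -0.0735, 0.1513]
eef_rot: [-0.068, 0.998, 0.0, 0.008]
contact_force: [0.2, -0.5, -2.9]
opening: 0.132
```

play_rows([
  [0,0,0,0,0,0],
  [0,0,0,0,0,0],
])

```text
clock: 46.67
tool_pos: [0.4595, -0.0726, 0.1512]
eef_rot: [-0.07, 0.997, 0.0, 0.008]
contact_force: [0.1, 0.2, -1.6]
opening: 0.133
```

```bash
python3 -c "
from h import *
plan([453.6,-73.6,90],-173.1)"
```

```text
t 46.67 p [459.5 -72.6 151.2] xax [-0.99  -0.14  -0.016] zax [ 0.016  0.002 -1.   ] yaw -171.9 F [ 0.1  0.2 -1.6] M [ 0.03 -0.02 -0.04] op 0.133 q [ 0.49  0.72 -0.7   2.12  0.85  0.59  0.89]
turn [-0.     0.016  0.02 ] shift [ 6.  -0.3 61.2]
```

play_rows([
  [0.003,0,0.01,0,0.016,0.02],
  [0.003,0,0.015,0,0,0],
  [0,0,0.015,0,0,0],
  [0,0,0.01,0,0,0],
  [0,0,0,0,0,0],
])

```text
clock: 47.08
tool_pos: [0.461, -0.0671, 0.1064]
eef_rot: [-0.066, 0.998, 0.001, 0.008]
contact_force: [-0.6, -0.1, -1.9]
opening: 0.127
```

```bash
python3 -c "
from h import *
plan([453.6,-73.6,85],-173.1)"
```

```text
t 47.08 p [461.  -67.1 106.4] xax [-0.991 -0.132 -0.016] zax [ 0.016  0.003 -1.   ] yaw -172.4 F [-0.6 -0.1 -1.9] M [0.05 0.03 0.01] op 0.127 q [ 0.41  0.78 -0.59  2.15  0.99  0.48  0.75]
turn [0.001 0.016 0.012] shift [ 8.1 -5.6 21.4]
```

play_rows([
  [0.004,-0.003,0.003,0.001,0.016,0.012],
  [0.004,-0.003,0.003,0,0.003,0],
  [0.002,-0.001,0.003,0,0.002,0],
  [0.001,0,0.002,0,0.002,0],
])

```text
clock: 47.42
tool_pos: [0.4539, -0.0736, 0.0984]
eef_rot: [-0.062, 0.998, 0.0, -0.0]
contact_force: [0.9, -0.1, -2.7]
opening: 0.133
```

```bash
python3 -c "
from h import *
plan([453.6,-73.6,85],-173.1)"
```

```text
t 47.42 p [453.9 -73.6  98.4] xax [-0.992 -0.124  0.   ] zax [-0.001  0.    -1.   ] yaw -172.9 F [ 0.9 -0.1 -2.7] M [0.04 0.02 0.03] op 0.133 q [ 0.41  0.8  -0.57  2.16  1.    0.48  0.74]
turn [ 0.    -0.     0.004] shift [ 0.3  0.  13.4]
```

Aligned; settle lower gently to just above the pins.

play_rows([
  [0,0,0.003,0,0,0.003],
  [0,0,0.003,0,0,0],
  [0,0,0.003,0,0,0],
  [0,0,0.002,0,0,0],
])

```text
clock: 47.75
tool_pos: [0.4542, -0.0741, 0.0873]
eef_rot: [-0.06, 0.998, 0.0, 0.001]
contact_force: [0.2, -0.8, -2.2]
opening: 0.133
```

```bash
python3 -c "
from h import *
plan([453.6,-73.6,72.3],-173.1)
cv2.imwrite('pics/w11.png',r.snapshot('wrist'))"
```

```text
t 47.75 p [454.2 -74.1  87.3] xax [-0.993 -0.12  -0.001] zax [ 0.001  0.    -1.   ] yaw -173.1 F [ 0.2 -0.8 -2.2] M [-0.02 -0.06 -0.06] op 0.133 q [ 0.39  0.81 -0.54  2.16  1.04  0.45  0.7 ]
turn [ 0.     0.001 -0.   ] shift [ 0.5  0.5 15. ]
```

View pics/w11.png

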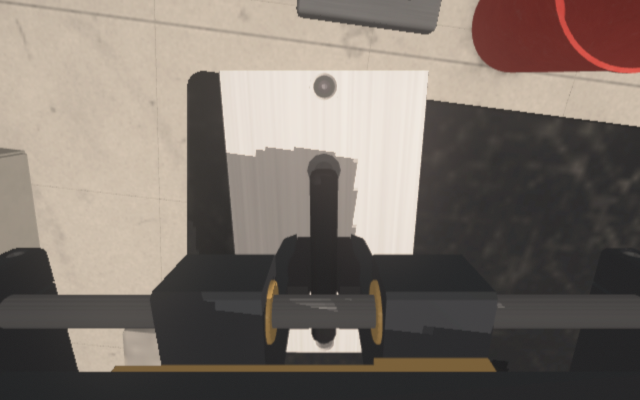

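play_rows([
  [0.0005,0.0005,0.004,0,0.001,0],
  [0,0,0.004,0,0,0],
  [0,0,0.003,0,0,0],
  [0,0,0.002,0,0,0],
])

```text
clock: 48.13
tool_pos: [0.4537, -0.0733, 0.0728]
eef_rot: [-0.06, 0.998, 0.0, -0.0]
contact_force: [0.7, 0.0, -2.9]
opening: 0.127
```

```bash
python3 -c "
from h import *
plan([453.6,-73.6,72.3],-173.1)"
```

```text
t 48.13 p [453.7 -73.3  72.8] xax [-0.993 -0.12   0.   ] zax [-0.  0. -1.] yaw -173.1 F [ 0.7  0.  -2.9] M [-0.02 -0.01  0.03] op 0.127 q [ 0.37  0.84 -0.5   2.17  1.09  0.41  0.65]
turn [ 0. -0.  0.] shift [ 0.1 -0.3  0.5]
```

Seated height within 0.5 mm. Touch down, release, and rise.

play_rows([
  [0,0,0.001,0,0,0],
  [0,0,0.001,0,0,0],
])

```text
clock: 48.3
tool_pos: [0.4536, -0.0733, 0.0721]
eef_rot: [-0.061, 0.998, -0.001, 0.0]
contact_force: [-4.5, -1.7, 24.9]
opening: 0.134
```

play_rows([
  [0,0,0,0,0,0],
  [0,0,0,0,0,0],
  [0,0,0,0,0,0],
  [0,0,0,0,0,0],
  [0,0,0,0,0,0],
], hand=0.6)

```text
clock: 48.72
tool_pos: [0.4546, -0.073, 0.073]
eef_rot: [-0.061, 0.998, -0.001, 0.002]
contact_force: [0.2, -0.1, 0.8]
opening: 0.479
```

play_rows([
  [0,0,-0.01,0,0,0],
  [0,0,-0.02,0,0,0],
  [0,0,-0.03,0,0,0],
  [0,0,-0.03,0,0,0],
  [0,0,-0.03,0,0,0],
])

```text
clock: 49.13
tool_pos: [0.4502, -0.0721, 0.1915]
eef_rot: [-0.063, 0.998, 0.0, -0.006]
contact_force: [0.8, -0.2, -0.5]
opening: 0.602
```

play_rows([
  [0,0.02,-0.03,0,0,0],
  [0,0.03,-0.02,0,0,0],
  [0,0.03,0,0,0,0],
  [0,0,0,0,0,0],
  [0,0,0,0,0,0],
])

```text
clock: 49.55
tool_pos: [0.4434, 0.0097, 0.2494]
eef_rot: [-0.059, 0.998, 0.001, -0.001]
contact_force: [-0.1, -0.9, -0.2]
opening: 0.596
```

```bash
python3 - <<'E'
from h import *
r.snapshot('top')
st=r.get_state(); C=cam('wrist',st); im=r.snapshot('wrist'); pose(st); it=r.snapshot('top')
up=lambda a,f:cv2.resize(a,None,fx=f,fy=f,interpolation=cv2.INTER_CUBIC)
cv2.imwrite('pics/fin.png',np.vstack([im[60:330],cv2.resize(it[130:285,130:480],(640,283))]))
for z in (.044,): print([world([d['uv']],z,C) for d in r.tip_of('cover','wrist')])
E
```

```text
t 49.6 p [443.4  10.1 249.4] xax [-0.993 -0.119  0.001] zax [-0.002  0.003 -1.   ] yaw -173.2 F [-0.9  0.6 -0.9] M [ 0.04  0.03 -0.04] op 0.6 q [ 0.43  0.55 -0.86  2.05  0.58  0.8   0.91]
[array([[ 0.44893498, -0.07494788,  0.044     ]])]
```

View pics/fin.png

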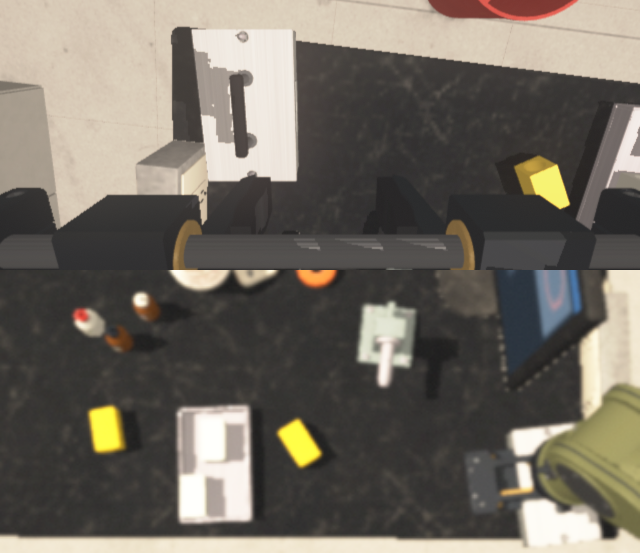

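```bash
python3 -c "
from plant import r
print(r.finish_job())"
```

```text
the job is handed in; nothing more can be done
None
```

I sorted the three white sleeves I found, put the cover back on the case, and handed the job in at about 50 s of the 210 s.

| Sleeve (start position, m) | On the gauge pin | Where it is now |
|---|---|---|
| (0.488, 0.140) | Slid fully home against the shoulder, about 10 N | In the case, near end |
| (0.428, 0.238) | Stopped about 20 mm in, about 10 N | In the tray, far end |
| (0.426, 0.061) | Stopped about 20 mm in, about 10 N | In the tray, near end |

- **Cover:** before I let go, its height was within about 0.5 mm of the original seated height. The last wrist picture shows it flat with both pins showing through the holes. The network put its centre at (0.449, -0.075) m, about 2–3 mm from where it started.
- **Sleeves:** pictures taken after each placing show the two tray sleeves lying flat end to end and the case sleeve lying flat. I did not see inside the case again after the cover went on.
- **Not touched:** the two yellow look-alikes were left alone, and no fourth white sleeve showed in any view.
- **Forces:** the largest wrist force I saw was about 25 N, when the cover touched down.
- **Disagreement:** the first wrist-camera fix was about 12 mm off the top camera because the arm was still settling. I measured again once it was still, and the two then agreed to about 2 mm.

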